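# Mount a zirconia block between bench centres and hold a plunger gauge on its mark

### The arm

A 6-joint arm with a two-finger parallel gripper is mounted at the origin on the work surface. World frame = base frame: x ahead of the robot, y to its left, z up, the work surface at z = 0. Lengths are in m, angles in rad, forces in N, time in s.
With the tool pointing down it reaches from about 0.25 to 0.725 m from the base axis. Payload 9.7 kg.
Tool frame: the origin (TCP) lies midway between the tips of the shut fingers; the grasp point (between the pads) lies 19 mm behind it; z points along the fingers, y is the direction in which the jaws open and shut (so a half turn about z gives the same grasp; the last joint's range is limited). The gripper opens to 85 mm and grips with 20 to 120 N. Pads are 22 mm wide; open, the fingers measure 114 mm over their backs; the gripper's body (76 mm by 85 mm) begins 54 mm behind the grasp point. The pads swing forward as they close: fully open they stand 13 mm farther back than shut.
Start: joints at [1.178, 0.087, 0.176, 1.66, 0, 1.571], TCP at [0.211, 0.508, 0.231] pointing down, gripper open.
Joint ranges: [-3.13, 3.13], [-0.85, 1.81], [-1.15, 1.24], [-2.2, 2.28], [-1.44, 1.52], [-3.14, 3.14]. Speed limits (rad/s): [2.22, 2.22, 2.57, 3.14, 3.14, 3.14].

### API

Orientations are given as a unit quaternion [w, x, y, z].
In Python, from rig import arm gives the robot as it stands.
- The arm moves only by the tool arm_command, never from a script. Its arguments are lists of equal length, an entry for each row: "travel": the shift along the tool's x, y, z in cm, a list of three; "rotation": the turn, a rotation vector about the tool's x, y, z in degrees, a list of three; "grip": the opening, from -1 (shut) to 1 (fully open), so that 0 is half open. In form: {"travel": [[dx, dy, dz], ...], "rotation": [[wx, wy, wz], ...], "grip": [grip, ...]}. A call has 1 to 20 rows; each row shifts and turns the pose as measured when the row begins, along the tool's axes as they then stand; what a row does not reach is not made up. A row lasts 1/8 s, in which the tool goes at most 62.5 mm and 10.7 degrees, less where a joint would pass 70% of its speed; a pose out of reach is approached as far as the arm can. A call with a gripper value outside its range is refused whole. The fingers move at their own pace and stop on an object; the grip force is fixed at half the most. Time passes only in rows, so rows that do not move let the fingers close. It gives the time, the measured TCP pose, the force and the opening at its end, in the units of the state.
- arm.observe(): the state, without advancing time (a new reading comes with each control period).
- arm.camera(name): name is "scene" or "top"; returns (picture, depth): 384x512x3 uint8, red, green, blue; 384x512 float32, m along the optical axis (not along the pixel's ray), 0 where there is no reading.
- arm.camera_info(name): a dict with "camera_matrix" (3x3 intrinsics, pixels), "k1" (the pictures are not rectified: a ray, as slopes to the right and down, at radius r is drawn at 1 + k1 r^2 times it, then the intrinsics apply), "pose" (4x4, takes a point from camera to world coordinates). Camera axes: x right, y up, looking along -z (the intrinsics and any distortion apply to the point x, -y, -z); pixel columns grow to the right and rows downward; lengths in m; the calibration is good to about 2 mm. A picture is of the moment at which its call begins. camera_info takes no time and is no camera call.
- arm.sign_off(): hands the job in, once; it reports no verdict.
The state is a dict: "t": time; "q": joint angles; "joint_velocities": joint speeds; "joint_efforts": joint torques, N m; "tool_pos": TCP position; "tool_rot": TCP orientation; "force": force on the tool from outside, world axes, zero at the start; "moment": the same for the moment, N m; "width": opening from 0.0 (shut) to 1.0 (fully open).
Only numpy, scipy, OpenCV 4.12 (cv2) and the standard library are available. Lean on these libraries where they do the work, as an engineer would, in place of code of your own. Each camera call takes 0.05 s, during which the arm holds its last target.

### The job

Lay the square mandrel that carries the grey zirconia block, dot side up, into the two rests of the bench centres, slide the tailstock up until both centre pins are fully home in the ends of the mandrel, and let go of it. Then take the spring plunger gauge from its stand and, keeping it upright, hold its tip on the dot with light force, the plunger pressed about half-way in. Finish while still holding the gauge there in the gripper, and leave everything else on the bench alone.

Things in the scene. Friction and masses are not known exactly. Their poses are not given: they have to be found in the camera images.
- mandrel: Steel bar 14 x 14 mm, 120 mm long, with a grey zirconia block (24 x 24 mm, 26 mm long) around its middle; 0.15 to 0.3 kg. Origin at the middle of bar and block; y along the bar, z out of the dotted face. Starts flat on the bench, dot up, origin 12 mm up. Each end has an 8 mm square hole, 10 mm deep, for a centre pin; either end may go to either pin.
- mark (a point): The black dot, 6 mm across, on the block's upper face: in the mandrel's frame at y = +6 mm (not the middle), z = +12 mm.
- fixture: Bench centres, fixed; position and yaw vary. Dark base 60 mm wide (x), 12 mm thick, y = -175 to +115 mm. Origin on the bench below the middle of a seated mandrel; y runs along the centre line (45 mm up) from the tailstock to the fixed headstock (grey block, top 62 mm). Seated, the mandrel's origin is at (0, 0, 45 mm), bar along y, its ends against both shoulders.
- rest_head (a point): Floor of the U-shaped aluminium rest by the headstock, at fixture (0, +34, 38 mm). Each rest is 8 mm thick along y, 17 mm wide inside, open upward with sloped lead-ins (tops 61 mm up), and carries the bar with its middle 45 mm up.
- rest_tail (a point): Floor of the equal rest by the tailstock, at fixture (0, -44, 38 mm).
- lay_in (a point): Fixture (0, -14, 45 mm): a good place for the mandrel's origin when laying it in, as its ends then clear both pins at every start; the tailstock then pushes it along the rests onto the headstock pin.
- head_shoulder (a point): Headstock's 14 mm round shoulder face, at fixture (0, +60, 45 mm); from it a tapered pin, 8 mm long and 5 mm thick, points to -y (to the tailstock).
- tailstock (a joint): Slide of the tailstock along fixture +y to the headstock, in m: 0 = fully back, range 0 to 0.055, starts at 0 to 0.010; 0.045 with the mandrel fully seated on both pins. Friction about 2 N; stays where left. Pin and shoulder like the headstock's; shoulder face at fixture y = -105 mm + joint value. Grey block 36 mm wide, 34 mm long, top 62 mm up.
- tail_grip (a point): On the axis of the tailstock's grip post: an upright steel post 18 mm thick on top of the tailstock, from z = 62 to 100 mm; this point is at z = 86 mm, 22 mm behind the tailstock's shoulder face.
- gauge: Hand plunger gauge, 0.1 to 0.17 kg, upright in its stand at the start. Origin at the underside of its collar, z up along the gauge. Round grip barrel 22 mm thick from z = +6 to +66 mm; collar 34 mm across, z = 0 to 6 mm, resting on the stand's top; lower barrel 16 mm thick from z = -30 mm to 0 (inside the stand); below that the plunger.
- plunger (a joint): How far the plunger is pressed into the gauge, in m: 0 = free (fully out), 0.012 = bottomed; spring about 250 N/m, so half-way (0.006) is about 1.5 N.
- gauge_tip (a point): The lowest point of the plunger's 8 mm ball tip: 56 mm below the gauge's origin when the plunger is free (26 mm of plunger shows).
- stand: Aluminium block 60 x 60 mm, 65 mm high, fixed to the bench (position and yaw vary, left or right side), with a 22 mm hole straight down through its middle in which the gauge stands. Origin at the centre of its underside.
- cup: Bystander: pastel green silicone cup, 72 mm across, 55 mm high, loose. Origin under its centre.
- caliper_a: Bystander: steel caliper, 160 mm long, lying flat at the right. Origin under the middle of its beam.
- caliper_b: Bystander: steel caliper, 200 mm long, lying flat beyond the bench centres. Origin under the middle of its beam.
- blank: Bystander: small round grey zirconia crown blank, 25 mm across, 18 mm high, loose. Origin under its centre.
- articulator: Bystander: white resin articulator with plaster models, about 90 x 130 mm and 115 mm high, at the left. Origin under its centre.
Not all that is in view belongs to the job. Leave any orange or pink look-alike of the stand alone.

How it is judged:
On the way, in this order (a step that is already met when the one before it is completed fails the run):
1. the mandrel sits on both centre pins, tailstock home, and the robot has let go of it and of the bench centres (x of mandrel in the frame of fixture between -0.003 and 0.003 m and y of mandrel in the frame of fixture between -0.003 and 0.003 m and z of mandrel in the frame of fixture between 0.042 and 0.048 m and value of joint tailstock above 0.042 m and angle between the y axis of mandrel and the y axis of fixture, either way round below 0.06 rad and contact force between each of the arm, the fingers and mandrel below 0.1 N and contact force between each of the arm, the fingers and fixture below 0.1 N), for 0.2 s.
2. the gauge, upright in the gripper, touches the dot with its plunger part-way in (horizontal distance between gauge_tip and mark below 0.004 m and distance between gauge_tip and mark below 0.006 m and angle between gauge's own z axis and vertical below 0.12 rad and contact force between gauge and mandrel between 0.3 and 3.5 N and value of joint plunger between 0.0025 and 0.0095 m and contact force between the fingers and gauge above 1 N), for 0.2 s.
At the end, for the whole second after the job is handed in: Mandrel dot up on both pins (within 3 mm and 0.06 rad of its seat, tailstock past 42 mm), robot not touching it; gauge held still in the gripper, within 0.12 rad of upright, touching only the mandrel, tip within 4 mm of the dot, plunger in by 2.5 to 9.5 mm, 0.3 to 3.5 N (all of step 1 and all of step 2 and contact force between gauge and stand below 0.1 N and contact force between gauge and fixture below 0.1 N and linear speed of gauge below 0.02 m/s); the arm keeps its last pose, push and grip.
It fails at once if a bystander (cup, caliper, crown blank or articulator) is moved more than 20 mm (distance of any of cup, caliper_a, caliper_b, blank, articulator from where it was at the start of the episode above 0.02 m).
It fails at once if the gauge strikes or presses the mandrel with more than 12 N (contact force between gauge and mandrel above 12 N).
It also fails if it takes over 58 s, if anything falls off the work surface, if the arm or the gripper's body presses on something with over 40 N, if the wrist force passes 120 N, or if a joint passes its speed limit or range.

## Working session

There is one attempt and no reset: what is moved stays moved. The work goes in short steps, Python scripts to look and compute and a tool call to move; the robot and the scene stay as the last step left them, time stands still between calls to the robot, and variables do not carry over. Pictures are saved under pics/ and viewed, and the job is handed in when it is done.

Besides the shell and the picture viewer there is one more tool, called after ">>>" as name(argument=value, ...) on one line, values as JSON. arm_command: Moves the arm, as the interface text tells. Its arguments: {"type":"object","properties":{"travel":{"type":"array"},"rotation":{"type":"array"},"grip":{"type":"array"}},"required":["travel","rotation","grip"]}

```bash
mkdir -p pics; ls; python3 - <<'E'
from rig import arm
import cv2,numpy as np
for n in ["scene","top"]:
    p,d=arm.camera(n); np.savez(f"pics/{n}0.npz",p=p,d=d)
    cv2.imwrite(f"pics/{n}0.png",p[...,::-1])
    i=arm.camera_info(n); print(n,i)
    print((d==0).mean(),d.min(),d.max())
print(arm.observe())
E
```

```text
pics
scene {'camera_matrix': array([[351.83904344,   0.        , 255.65464793],
       [  0.        , 351.83904344, 188.01661179],
       [  0.        ,   0.        ,   1.        ]]), 'k1': 0.009313820907479495, 'pose': array([[ 0.34560433, -0.64401055,  0.68250133,  1.34157697],
       [ 0.9383678 ,  0.24094425, -0.24781393, -0.22247121],
       [-0.00484999,  0.72608283,  0.68759014,  0.82716341],
       [ 0.        ,  0.        ,  0.        ,  1.        ]])}
0.003987630208333333 0.0 3.9458785
top {'camera_matrix': array([[487.82163608,   0.        , 255.06121097],
       [  0.        , 487.82163608, 197.79840325],
       [  0.        ,   0.        ,   1.        ]]), 'k1': -0.12524610057314833, 'pose': array([[ 0.01925103,  0.98387529, -0.17781679,  0.28510946],
       [-0.99978597,  0.01759586, -0.01088077,  0.03745042],
       [-0.00757648,  0.1779882 ,  0.98400345,  1.63695664],
       [ 0.        ,  0.        ,  0.        ,  1.        ]])}
0.0040130615234375 0.0 2.6753063
{'t': 0.1, 'q': array([1.17801118e+00, 8.74116305e-02, 1.75224146e-01, 1.65977800e+00,
       3.29340221e-06, 1.57085308e+00]), 'joint_velocities': array([-0.00098447, -0.00173226,  0.00170289, -0.00128182,  0.00060913,
       -0.00162751]), 'joint_efforts': array([ 3.39805192e-04, -5.21558511e+01,  4.65655875e+01,  1.60470855e-02,
        8.79518240e-06,  5.09815294e-06]), 'tool_pos': array([0.21044528, 0.50793865, 0.23065588]), 'tool_rot': array([-1.15669412e-04,  1.95160327e-01,  9.80771179e-01, -5.73024767e-04]), 'force': array([-0.59900378,  0.49626942, -0.4967505 ]), 'moment': array([0.02912551, 0.012343  , 0.01577291]), 'width': 0.9977528061442217}
```

View pics/scene0.png

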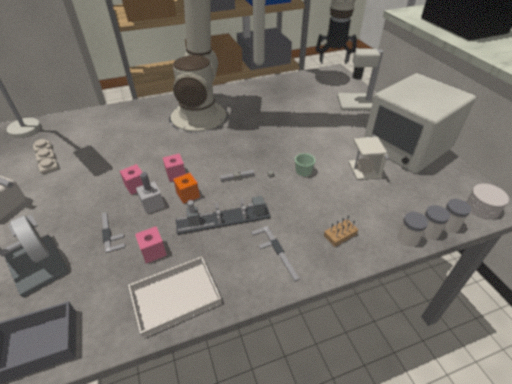

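View pics/top0.png

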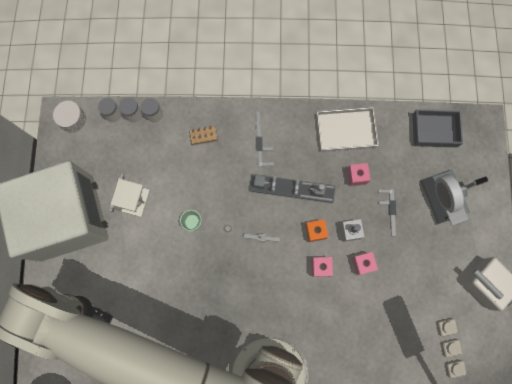

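```bash
cat > h.py <<'E'
import numpy as np,cv2
from rig import arm
def info(n):
    i=arm.camera_info(n); return i["camera_matrix"],i["k1"],i["pose"]
def ray(n,uv):
    K,k,P=info(n)
    uv=np.atleast_2d(np.asarray(uv,float))
    s=cv2.undistortPointsIter(uv.reshape(-1,1,2),K,np.array([k,0,0,0,0.]),None,None,(3,50,1e-10)).reshape(-1,2)
    d=np.c_[s[:,0],-s[:,1],-np.ones(len(s))]@P[:3,:3].T
    return P[:3,3],d
def onz(n,uv,z):
    o,d=ray(n,uv); t=(z-o[2])/d[:,2]; return o+d*t[:,None]
def proj(n,X):
    K,k,P=info(n); X=np.atleast_2d(X)
    c=(X-P[:3,3])@P[:3,:3]; s=np.c_[c[:,0],-c[:,1]]/-c[:,2:3]
    r2=(s**2).sum(1,keepdims=True); s=s*(1+k*r2)
    return s@K[:2,:2].T+K[:2,2]
def crop(n,p,u0,v0,u1,v1,f,name):
    c=cv2.resize(p[v0:v1,u0:u1,::-1],None,fx=f,fy=f,interpolation=cv2.INTER_CUBIC)
    for u in range((u0+9)//10*10,u1,10):
        cv2.line(c,(int((u-u0+.5)*f),0),(int((u-u0+.5)*f),4 if u%50 else 12),(0,255,255),1)
    for v in range((v0+9)//10*10,v1,10):
        cv2.line(c,(0,int((v-v0+.5)*f)),(4 if v%50 else 12,int((v-v0+.5)*f)),(0,255,255),1)
    cv2.imwrite("pics/"+name,c)
E
python3 - <<'E'
from h import *
p=np.load("pics/top0.npz")["p"]; crop("top",p,215,165,375,280,5,"t_crop.png")
p=np.load("pics/scene0.npz")["p"]; crop("scene",p,110,140,290,270,4,"s_crop.png")
E
```

```text
(no output)
```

View pics/t_crop.png

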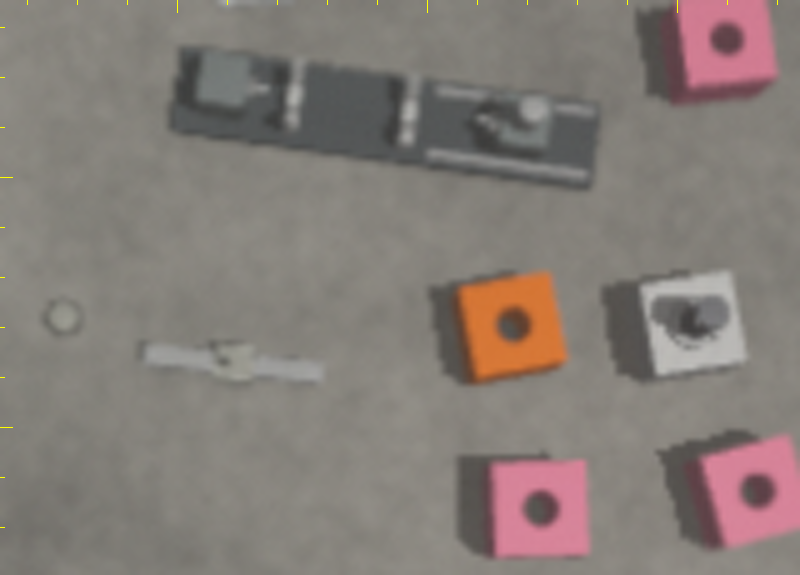

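View pics/s_crop.png

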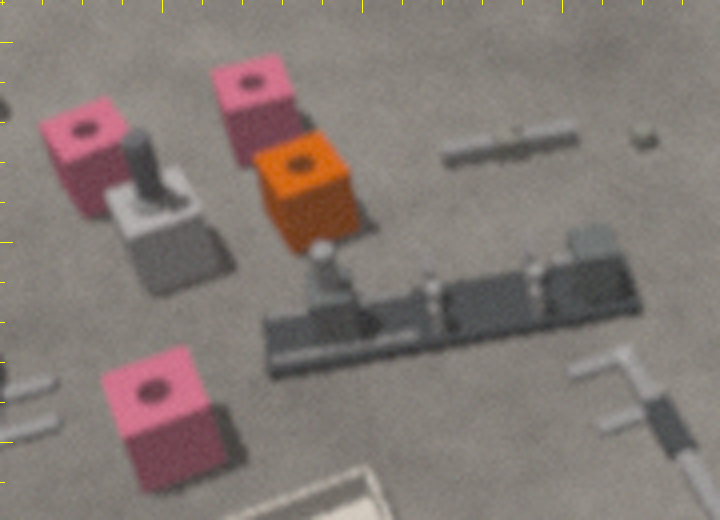

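```bash
cat >> h.py <<'E'
def cloud(n,d,box):
    u0,v0,u1,v1=box
    uu,vv=np.meshgrid(np.arange(u0,u1),np.arange(v0,v1))
    o,r=ray(n,np.c_[uu.ravel(),vv.ravel()]); dd=d[v0:v1,u0:u1].ravel()
    return (o+r*dd[:,None]).reshape(v1-v0,u1-u0,3)
E
python3 - <<'E'
from h import *
np.set_printoptions(precision=4,suppress=True,linewidth=200)
for n,box in [("top",(215,165,375,280)),("scene",(110,140,290,270))]:
    f=np.load(f"pics/{n}0.npz"); C=cloud(n,f["d"],box)
    z=C[...,2]; print(n,np.percentile(z,[5,50,95]),z.max())
    im=np.clip(z/0.14*255,0,255).astype(np.uint8)
    cv2.imwrite(f"pics/h_{n}.png",cv2.resize(cv2.applyColorMap(im,2),None,fx=4.4,fy=4.4,interpolation=0))
    b=f["p"][box[1]:box[3],box[0]:box[2]].astype(int)
    dark=((b.max(2)<78)).astype(np.uint8)
    cs,_=cv2.findContours(dark,cv2.RETR_EXTERNAL,2)
    for c in sorted(cs,key=cv2.contourArea)[-3:]:
        print(cv2.contourArea(c),cv2.boundingRect(c))
E
```

```text
top [-0.0089 -0.0017  0.0624] 1.6369566354051317
19.0 (76, 16, 5, 13)
21.5 (93, 24, 15, 8)
27.5 (35, 11, 14, 13)
scene [-0.003   0.0002  0.0637] 0.8271634069856765
48.0 (32, 37, 9, 13)
111.5 (78, 75, 19, 11)
302.0 (68, 65, 92, 30)
```

View pics/h_top.png

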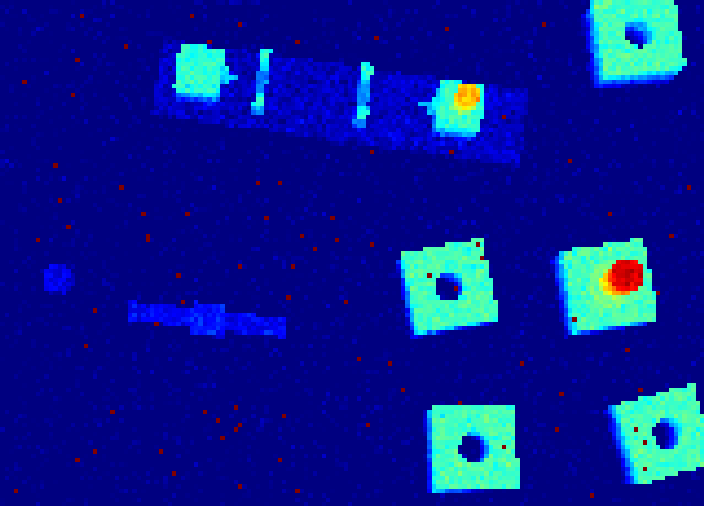

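View pics/h_scene.png

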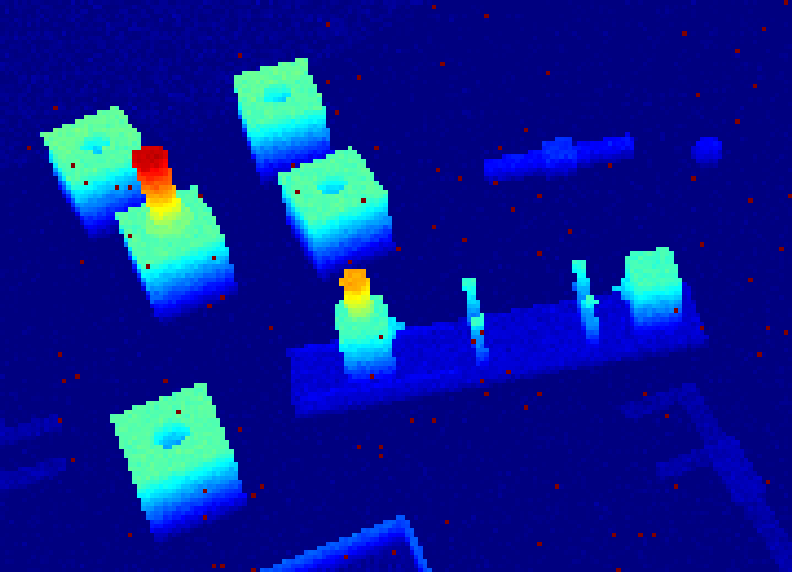

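```bash
cat > meas.py <<'E'
from h import *
import sys
np.set_printoptions(precision=4,suppress=True,linewidth=200)
def comp(n,d,box,zlo,zhi,z0,seed=None,amin=8):
    C=cloud(n,cv2.medianBlur(d,3),box); z=C[...,2]
    m=((z>zlo)&(z<zhi)).astype(np.uint8)
    k,l,s,c=cv2.connectedComponentsWithStats(m,connectivity=4)
    out=[]
    for i in range(1,k):
        if s[i,4]<amin: continue
        v,u=np.nonzero(l==i); uv=np.c_[u+box[0],v+box[1]].astype(float)
        # outline with pixel corners
        cor=np.concatenate([uv+o for o in ([-.5,-.5],[.5,-.5],[-.5,.5],[.5,.5])])
        X=onz(n,uv,z0)[:,:2]; Xc=onz(n,cor,z0)[:,:2]
        r=cv2.minAreaRect((Xc*1000).astype(np.float32))
        print(n,"A",s[i,4],"uv",uv.mean(0).round(1),"xy",(X.mean(0)*1000).round(1),"rect",np.array(r[0]).round(1),np.array(r[1]).round(1),round(r[2],1),"zmed",round(np.median(z[l==i])*1000,1))
if __name__=="__main__":
  B={"top":(215,165,375,280),"scene":(110,140,290,270)}
  for n in B:
    d=np.load(f"pics/{n}0.npz")["d"]
    print("base/12");comp(n,d,B[n],.006,.016,.012,amin=100)
    print("62");comp(n,d,B[n],.058,.069,.0635,amin=20)
    print("post");comp(n,d,B[n],.094,.106,.100,amin=8)
    print("gauge");comp(n,d,B[n],.125,.140,.131,amin=8)
    print("mandrel");comp(n,d,B[n],.010,.022,.019,amin=30)
    print("block");comp(n,d,B[n],.021,.03,.024,amin=10)
    print("rests");comp(n,d,B[n],.034,.07,.061,amin=8)
E
python3 meas.py
```

```text
base/12
top A 803 uv [285.6 187.4] xy [616.6 -47.8] rect [618.8 -43.8] [238.5  63.2] 82.9 zmed 9.0
top A 170 uv [327.6 193.3] xy [ 598.8 -190.8] rect [ 601.5 -187. ] [48.9 62.8] 81.4 zmed 9.5
62
top A 256 uv [359.5 172.7] xy [ 660.5 -290.5] rect [ 659.5 -290.9] [58.  66.8] 1.2 zmed 61.6
top A 54 uv [259.7 180.6] xy [627.3  40.7] rect [627.8  39.7] [33.8 29.7] 1.1 zmed 59.1
top A 41 uv [318.6 189.3] xy [ 601.7 -153.7] rect [ 604.4 -155.1] [29.7 33.6] 89.6 zmed 60.6
top A 291 uv [316.7 229.2] xy [ 469.6 -147.3] rect [ 469.1 -147. ] [64.3 63.6] 11.9 zmed 62.0
top A 251 uv [352.7 229.5] xy [ 470.3 -264.6] rect [ 471.6 -266. ] [63.8 65.8] 10.2 zmed 62.6
top A 275 uv [365.4 262.9] xy [ 362.6 -304.9] rect [ 362.3 -306. ] [63.7 62.6] 15.7 zmed 61.7
top A 308 uv [322.3 266. ] xy [ 350.8 -165.1] rect [ 351.  -165.7] [60.8 64.4] 0.8 zmed 61.7
post
top A 15 uv [320.9 185.9] xy [ 605.5 -156.7] rect [ 606.9 -157.1] [13.2 16.3] 1.1 zmed 95.7
top A 10 uv [353.8 229.7] xy [ 465.5 -261.2] rect [ 465.4 -261.6] [24.7 10.6] 51.6 zmed 99.9
gauge
top A 26 uv [357.1 226.6] xy [ 471.7 -265.7] rect [ 472.  -2
[... 4258 characters left out ...]
 379.  -306.4] [108.5  70.1] 11.1 zmed 63.9
scene A 391 uv [185.5 184.5] xy [ 486.4 -151.3] rect [ 484.8 -150.9] [98.6 72.2] 10.5 zmed 62.2
scene A 352 uv [149.1 195. ] xy [ 494.3 -267.1] rect [ 488.8 -266.4] [99.1 66.9] 10.5 zmed 63.0
scene A 177 uv [257.5 203.5] xy [646.9  35.4] rect [643.9  34.9] [45.5 63.3] 69.5 zmed 58.8
scene A 44 uv [242.5 206.6] xy [643.1 -11.4] rect [642.1 -11.3] [12.4 67.6] 79.3 zmed 43.4
scene A 42 uv [217.3 210.5] xy [632.1 -86.6] rect [629.8 -85.8] [12.1 63.1] 81.4 zmed 44.7
scene A 163 uv [192.7 215.3] xy [ 625.3 -159.3] rect [ 620.9 -156.9] [43.6 68. ] 86.1 zmed 57.5
scene A 541 uv [149.2 241.2] xy [ 677.  -291.8] rect [ 675.9 -291.6] [89.7 63.2] 7.3 zmed 63.6
```

```bash
python3 - <<'E'
from h import *
np.set_printoptions(precision=1,suppress=True,linewidth=200)
T=np.load("pics/top0.npz")["p"];S=np.load("pics/scene0.npz")["p"]
crop("top",T,250,170,340,205,8,"a1.png");crop("scene",S,175,190,275,240,8,"a2.png")
crop("top",T,335,210,375,245,12,"a3.png");crop("scene",S,130,165,170,215,10,"a4.png")
crop("top",T,235,225,290,250,12,"a5.png");crop("scene",S,215,160,260,190,12,"a6.png")
a=[cv2.imread(f"pics/a{i}.png") for i in range(1,7)]
def vs(*x):
    w=max(i.shape[1] for i in x); return np.vstack([cv2.copyMakeBorder(i,0,6,0,w-i.shape[1],0) for i in x])
cv2.imwrite("pics/m1.png",cv2.resize(vs(a[0],a[1]),None,fx=.9,fy=.85));cv2.imwrite("pics/m2.png",vs(a[4],cv2.resize(a[5],None,fx=.8,fy=.8)))
h=max(a[2].shape[0],a[3].shape[0]);cv2.imwrite("pics/m3.png",np.hstack([cv2.copyMakeBorder(i,0,h-i.shape[0],0,0,0) for i in (a[2],cv2.resize(a[3],None,fx=.8,fy=.8))]) if 0 else vs(a[2]))
E
```

```text
(no output)
```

View pics/m1.png

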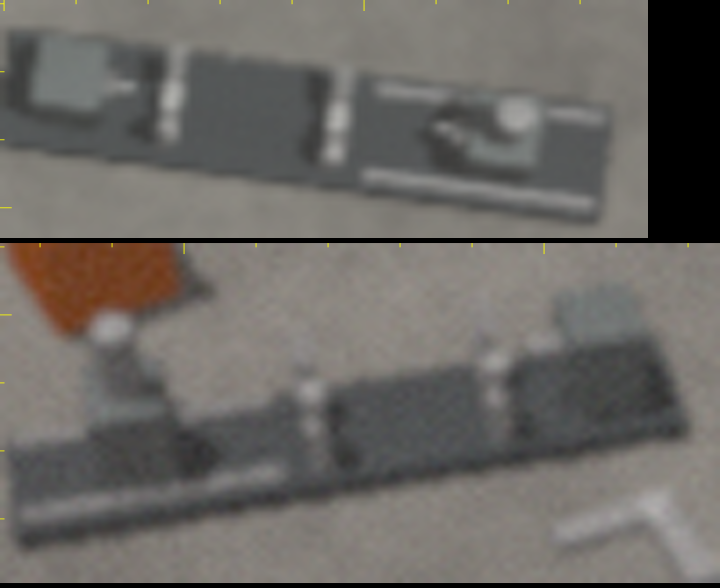

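View pics/m2.png

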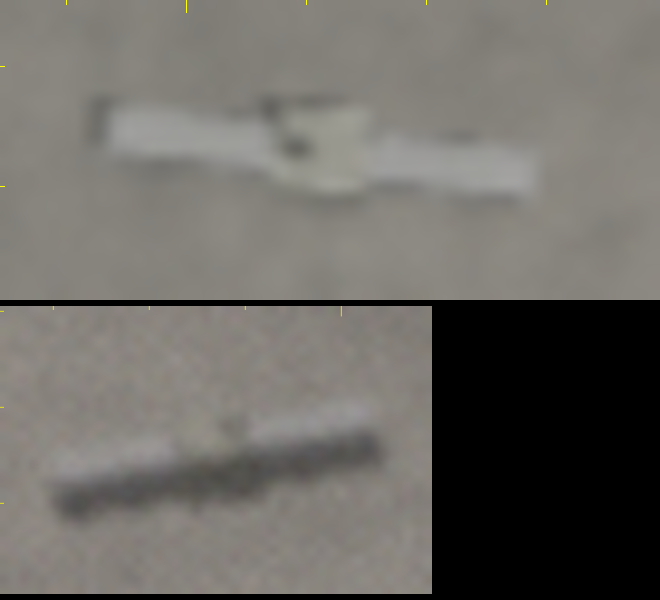

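View pics/a3.png

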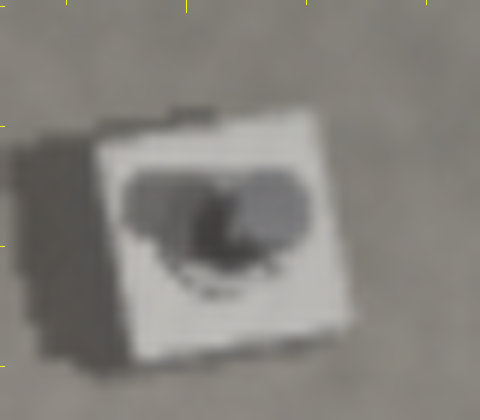

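View pics/a4.png

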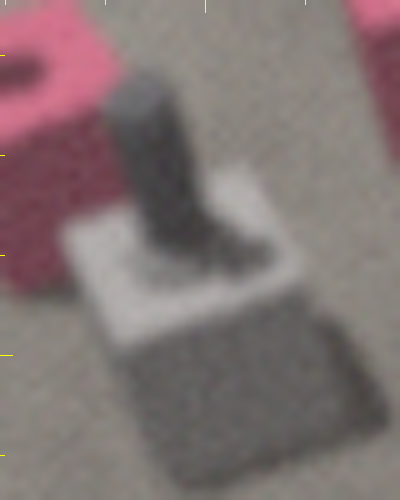

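```bash
cat > prof.py <<'E'
from h import *
np.set_printoptions(precision=1,suppress=True,linewidth=220)
def prof(n,img,o,yaw,z,xs,ys,axis):
    # frame: y dir = (-sin yaw, cos yaw); x dir=(cos yaw, sin yaw). mm
    g=cv2.cvtColor(img,cv2.COLOR_RGB2GRAY).astype(np.float32) if img.ndim==3 else img
    X,Y=np.meshgrid(xs,ys,indexing="ij"); c,s=np.cos(yaw),np.sin(yaw)
    W=np.stack([o[0]+c*X-s*Y,o[1]+s*X+c*Y,np.full_like(X,z)],-1).reshape(-1,3)/1000
    uv=proj(n,W).astype(np.float32)
    v=cv2.remap(g,uv[:,0].reshape(X.shape),uv[:,1].reshape(X.shape),cv2.INTER_LINEAR)
    return v.mean(1-axis)
def edges(t,v,th=1.2,names=""):
    d=np.gradient(cv2.GaussianBlur(v.reshape(1,-1).astype(np.float32),(0,0),1.5).ravel(),t)
    r=[(t[i],d[i]) for i in range(2,len(t)-2) if abs(d[i])>th and abs(d[i])>=abs(d[i-1]) and abs(d[i])>abs(d[i+1])]
    return [(round(float(a),1),round(float(b),1)) for a,b in r]
E
python3 - <<'E'
from prof import *
T=np.load("pics/top0.npz")["p"];S=np.load("pics/scene0.npz")["p"]
A=np.arange
print("base, z12; frame guess")
o=(613,-73);yaw=-0.125
for n,I in (("top",T),("scene",S)):
    for ys in ((-170,-130),(-90,-55),(-35,25),(-35,-5),(0,25),(45,112)):
        print(n,"x edges z12",ys,edges(A(-50,50,.5),prof(n,I,o,yaw,12,A(-50,50,.5),A(*ys,2.),0),1.5))
    for xs in ((-25,-12),(10,25)):
        print(n,"y edges z12",xs,edges(A(-190,135,.5),prof(n,I,o,yaw,12,A(*xs,2.),A(-190,135,.5),1),1.5))
o=(445,31.5);yaw=-0.06
print("mandrel z19")
for n,I in (("top",T),("scene",S)):
    for ys in ((-55,-20),(20,55)):
        print(n,"x",ys,edges(A(-25,25,.5),prof(n,I,o,yaw,19,A(-25,25,.5),A(*ys,2.),0),.8))
    print(n,"y",edges(A(-80,80,.5),prof(n,I,o,yaw,19,A(-4,5,1.),A(-80,80,.5),1),1.))
    print(n,"blockx",edges(A(-25,25,.5),prof(n,I,o,yaw,24,A(-25,25,.5),A(-10,0,2.),0),.8))
E
```

```text
base, z12; frame guess
top x edges z12 (-170, -130) [(-29.5, -1.7), (-15.5, -1.6)]
top x edges z12 (-90, -55) [(-30.0, -7.0), (-22.5, 7.1), (-15.5, -10.9), (-4.5, 3.5), (12.0, -3.3), (22.5, 4.4), (34.0, 2.9)]
top x edges z12 (-35, 25) [(-30.0, -7.4), (2.0, 1.7), (32.0, 4.3)]
top x edges z12 (-35, -5) [(-30.0, -7.4), (-23.5, 2.9), (-20.0, 2.4), (1.5, 2.6), (15.0, -1.7), (22.0, 2.5), (32.0, 2.6)]
top x edges z12 (0, 25) [(-30.0, -7.5), (32.0, 6.1)]
top x edges z12 (45, 112) [(-30.0, -8.0), (1.0, 1.7), (4.5, 2.0), (12.5, -2.8), (32.5, 3.5)]
top y edges z12 (-25, -12) [(-141.0, -5.5), (-134.0, 3.0), (-25.0, -3.9), (-16.5, 3.0), (-6.0, -3.5), (62.0, 2.5), (72.0, -3.1)]
top y edges z12 (10, 25) [(-140.5, -5.1), (-105.5, 5.7), (-85.5, -7.5), (-61.5, 1.6), (-26.5, -1.8), (-16.0, 7.8), (-6.0, -10.3), (4.5, 2.9), (63.0, 7.9), (72.5, -11.1), (85.5, 4.2), (97.5, 1.6), (101.0, 2.8), (133.0, -5.7)]
scene x edges z12 (-170, -130) [(44.0, 1.6)]
scene x edges z12 (-90, -55) [(-21.0, -3.2), (20.0, 5.1), (32.0, -4.3), (45.0, 6.9)]
scene x edges z12 (-35, 25) [(-21.5, -3.0), (-18.0, -3.3), (34.5, -2.6),
[... 558 characters left out ...]
-28.5, -1.9), (-23.5, -2.5), (-13.5, 2.7), (-4.5, -5.1), (6.5, 2.5), (62.5, 2.4), (74.0, -4.8), (83.5, 2.7), (105.5, -1.7)]
mandrel z19
top x (-55, -20) [(-14.0, -1.1), (-7.0, 6.1), (5.0, -4.5)]
top x (20, 55) [(-12.0, -1.0), (-4.5, 6.3), (7.5, -4.5)]
top y [(-60.0, 3.2), (3.5, -4.9), (13.0, 3.8), (60.0, -7.1), (67.0, 3.4)]
top blockx [(-23.0, -0.9), (-18.0, -2.5), (-11.5, 8.6), (12.0, -6.0)]
scene x (-55, -20) [(-8.0, 1.3), (9.5, -4.6), (23.0, 1.0)]
scene x (20, 55) [(-5.0, 1.6), (12.5, -4.8)]
scene y [(-63.0, 1.5), (-56.5, 1.9), (-31.5, 1.0), (-14.5, -2.8), (-9.5, 1.3), (-4.5, 1.0), (5.0, -3.5), (15.0, 4.1), (51.5, 1.0), (58.0, -1.3), (65.0, -1.3), (77.5, -1.3)]
scene blockx [(17.0, -4.5)]
```

```bash
cat >> h.py <<'E'
def tri(a,b):
    (o1,d1),(o2,d2)=ray("top",a),ray("scene",b); d1=d1[0];d2=d2[0]
    t=np.linalg.lstsq(np.c_[d1,-d2],o2-o1,rcond=None)[0]
    p,q=o1+t[0]*d1,o2+t[1]*d2
    return (p+q)/2*1000,(p-q)*1000
E
python3 - <<'E'
from h import *
np.set_printoptions(precision=1,suppress=True,linewidth=220)
for nm,a,b,z in (("post",(321.0,186.),(189.8,201.9),100),("gauge",(356.8,227.2),(143.4,174.2),131),("dot",(235+295/12-.5,225+147/12-.5),(215+232/9.6-.5,160+(425-306)/9.6-.5),24)):
    print(nm,*tri(a,b),onz("top",a,z/1000)*1000,onz("scene",b,z/1000)*1000)
E
```

```text
post [ 605.7 -158.    97.7] [ 0.2  1.1 -0.1] [[ 605.2 -157.1  100. ]] [[ 607.9 -158.7  100. ]]
gauge [ 470.3 -266.4  126.5] [ 0.1  1.4 -0.3] [[ 469.8 -264.8  131. ]] [[ 475.6 -266.8  131. ]]
dot [445.8  39.7  23.2] [-0.2 -0.6 -0. ] [[445.6  39.4  24. ]] [[446.8  39.7  24. ]]
```

```bash
cat > plan.py <<'E'
import sys,json,numpy as np
from scipy.spatial.transform import Rotation as R
from rig import arm
def plan(*wps):
    """wps: (x,y,z mm, angle deg of tool y in world mod 180, rows, grip)"""
    s=arm.observe(); p=np.array(s["tool_pos"])*1000; q=np.array(s["tool_rot"]); r=R.from_quat(q[[1,2,3,0]])
    T=[];W=[];G=[]
    for x,y,z,a,n,g in wps:
        cands=[]
        for aa in (a,a+180):
            c,sn=np.cos(np.radians(aa)),np.sin(np.radians(aa))
            ty=np.array([c,sn,0]);tz=np.array([0,0,-1.]);tx=np.cross(ty,tz)
            t=R.from_matrix(np.c_[tx,ty,tz]); cands.append(((r.inv()*t).magnitude(),t))
        tgt=min(cands,key=lambda k:k[0])[1]; p1=np.array([x,y,z],float); p0=p.copy()
        for i in range(n):
            rem=n-i; dp=(p1-p)/rem; dr=(r.inv()*tgt).as_rotvec()/rem
            tv=np.round(r.inv().apply(dp)/10,2); wv=np.round(np.degrees(dr),1)
            T.append(tv.tolist());W.append(wv.tolist());G.append(g)
            p=p+r.apply(tv*10); r=r*R.from_rotvec(np.radians(wv))
    print(json.dumps({"travel":T,"rotation":W,"grip":G}).replace("-0.0,","0,").replace("-0.0]","0]").replace("0.0,","0,").replace("0.0]","0]"),len(T))
def state():
    s=arm.observe(); q=np.array(s["tool_rot"]); r=R.from_quat(q[[1,2,3,0]]).as_matrix()
    print("t",round(s["t"],2),"p",(s["tool_pos"]*1000).round(1),"yang",np.degrees(np.arctan2(r[1,1],r[0,1])).round(1),"tilt",np.degrees(np.arccos(-r[2,2])).round(2),"F",s["force"].round(1),"w",round(s["width"],3),"q",s["q"].round(2))
if __name__=="__main__":
    state(); plan(*[tuple(float(v) if i!=4 else int(v) for i,v in enumerate(a.split(","))) for a in sys.argv[1:]])
E
python3 plan.py 446.5,32,120,-5.5,12,1 446.5,32,60,-5.5,2,1
```

```text
t 0.1 p [210.4 507.9 230.7] yang 67.5 tilt 0.07 F [-0.6  0.5 -0.5] w 0.998 q [1.18 0.09 0.18 1.66 0.   1.57]
{"travel": [[-3.34, -2.91, 0.93], [-3.63, -2.54, 0.93], [-3.87, -2.14, 0.92], [-4.08, -1.72, 0.93], [-4.24, -1.27, 0.92], [-4.35, -0.81, 0.93], [-4.41, -0.35, 0.92], [-4.42, 0.12, 0.93], [-4.39, 0.59, 0.92], [-4.3, 1.05, 0.93], [-4.17, 1.5, 0.92], [-3.98, 1.93, 0.93], [0, 0, 3.0], [0, 0, 3.0]], "rotation": [[0, 0, 6.1], [0, 0, 6.1], [0, 0, 6.1], [0, 0, 6.1], [0, 0, 6.1], [0, 0, 6.1], [0, 0, 6.1], [0, 0, 6.1], [0, 0, 6.0], [0, 0, 6.1], [0, 0, 6.0], [0, 0.1, 6.1], [0, 0, 0], [0, 0, 0]], "grip": [1.0, 1.0, 1.0, 1.0, 1.0, 1.0, 1.0, 1.0, 1.0, 1.0, 1.0, 1.0, 1.0, 1.0]} 14
```

>>> arm_command(travel=[[-3.34, -2.91, 0.9], [-3.63, -2.54, 0.9], [-3.87, -2.14, 0.9], [-4.08, -1.72, 0.9], [-4.24, -1.27, 0.9], [-4.35, -0.81, 0.9], [-4.41, -0.35, 0.9], [-4.42, 0.12, 0.9], [-4.39, 0.59, 0.9], [-4.3, 1.05, 0.9], [-4.17, 1.5, 0.9], [-3.98, 1.93, 0.9]], rotation=[[0, 0, 6.1], [0, 0, 6.1], [0, 0, 6.1], [0, 0, 6.1], [0, 0, 6.1], [0, 0, 6.1], [0, 0, 6.1], [0, 0, 6.1], [0, 0, 6.1], [0, 0, 6.1], [0, 0, 6.1], [0, 0, 6.1]], grip=[1, 1, 1, 1, 1, 1, 1, 1, 1, 1, 1, 1])

```text
t: 1.6
tool_pos: [0.4419, 0.0142, 0.1166]
tool_rot: [0.001, 0.753, 0.658, -0.002]
force: [0.3, 1.4, -0.7]
width: 0.997
```

```bash
python3 plan.py 446.5,32,60,-5.5,3,1 446.5,32,3,-5.5,4,1
```

```text
t 1.6 p [441.9  14.2 116.6] yang -7.8 tilt 0.26 F [ 0.3  1.4 -0.7] w 0.997 q [ 0.03 -0.18 -0.3   1.45 -0.    1.74]
{"travel": [[0.62, 0.07, 1.88], [0.61, 0.09, 1.89], [0.6, 0.08, 1.89], [0, 0, 1.42], [0, 0, 1.43], [0, 0, 1.42], [0.01, 0.01, 1.43]], "rotation": [[0, 0.1, -0.8], [-0.1, 0.1, -0.7], [0, 0, -0.8], [0, 0, 0], [0, 0, 0], [0, 0, 0], [0, 0, 0]], "grip": [1.0, 1.0, 1.0, 1.0, 1.0, 1.0, 1.0]} 7
```

>>> arm_command(travel=[[0.62, 0.07, 1.88], [0.61, 0.09, 1.89], [0.6, 0.08, 1.89], [0, 0, 0]], rotation=[[0, 0.1, -0.8], [0, 0.1, -0.7], [0, 0, -0.8], [0, 0, 0]], grip=[1, 1, 1, 1])

```text
t: 2.1
tool_pos: [0.4462, 0.0285, 0.0564]
tool_rot: [-0.002, 0.743, 0.67, -0.002]
force: [-0.4, 1.0, -0.6]
width: 1.0
```

```bash
python3 plan.py 446.5,32,15,-5.5,3,1 446.5,32,3,-5.5,3,1
```

```text
t 2.1 p [446.2  28.5  56.4] yang -5.9 tilt 0.32 F [-0.4  1.  -0.6] w 1.0 q [ 0.06 -0.15 -0.39  1.33 -0.    1.74]
{"travel": [[0.12, 0, 1.38], [0.12, 0.01, 1.38], [0.11, 0, 1.38], [0, 0, 0.4], [0, 0, 0.4], [0, 0, 0.4]], "rotation": [[-0.1, 0, -0.1], [-0.1, 0, -0.1], [-0.1, 0.1, -0.2], [0, 0, 0], [0, 0, 0], [0, 0, 0]], "grip": [1.0, 1.0, 1.0, 1.0, 1.0, 1.0]} 6
```

>>> arm_command(travel=[[0.12, 0, 1.38], [0.12, 0, 1.38], [0.12, 0, 1.38], [0, 0, 0.4], [0, 0, 0.4], [0, 0, 0.3], [0, 0, 0]], rotation=[[-0.1, 0, -0.1], [-0.1, 0, -0.1], [-0.1, 0.1, -0.2], [0, 0, 0], [0, 0, 0], [0, 0, 0], [0, 0, 0]], grip=[1, 1, 1, 1, 1, 1, 1])

```text
t: 2.98
tool_pos: [0.4471, 0.0321, 0.0021]
tool_rot: [0.001, 0.74, 0.672, 0.001]
force: [-0.2, 0.1, -0.3]
width: 0.998
```

```bash
python3 plan.py 446.5,32,3,-5.5,1,0 ; python3 - <<'E'
from h import *
p,d=arm.camera("top"); crop("top",p,225,205,300,260,10,"t1.png"); np.savez("pics/t1.npz",p=p,d=d)
E
```

```text
t 2.98 p [447.1  32.1   2.1] yang -5.5 tilt 0.13 F [-0.2  0.1 -0.3] w 0.998 q [ 0.07 -0.12 -0.48  1.22  0.    1.74]
{"travel": [[-0.02, -0.06, -0.09]], "rotation": [[0.1, 0, 0]], "grip": [0]} 1
```

View pics/t1.png

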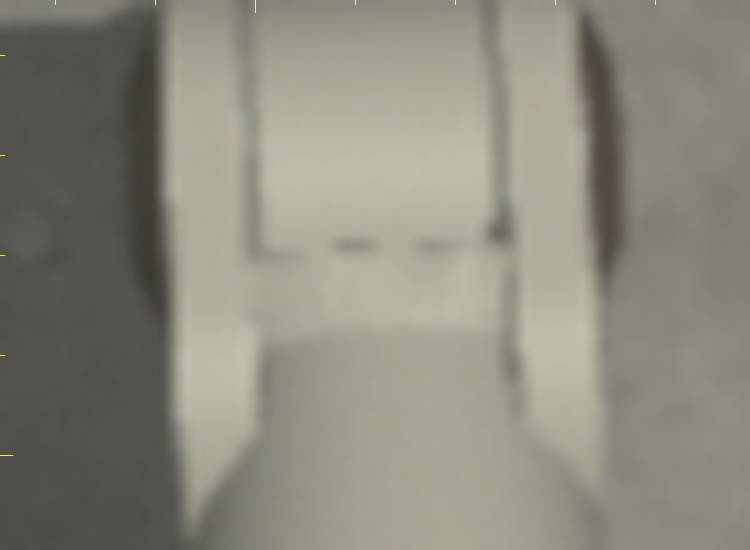

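>>> arm_command(travel=[[0, 0, -0.15], [0, 0, 0], [0, 0, 0], [0, 0, 0], [0, 0, 0], [0, 0, 0]], rotation=[[0, 0, 0], [0, 0, 0], [0, 0, 0], [0, 0, 0], [0, 0, 0], [0, 0, 0]], grip=[-1, -1, -1, -1, -1, -1])

```text
t: 3.78
tool_pos: [0.4479, 0.0322, 0.0048]
tool_rot: [0.001, 0.74, 0.672, 0.002]
force: [-0.1, 0.6, -0.0]
width: 0.263
```

```bash
python3 - <<'E'
from h import *
p,d=arm.camera("scene"); crop("scene",p,190,130,290,200,8,"s1.png"); np.savez("pics/s1.npz",p=p,d=d)
import plan; plan.state()
E
```

```text
t 3.83 p [447.9  32.2   4.8] yang -5.5 tilt 0.24 F [-0.6  0.1  1.8] w 0.263 q [ 0.07 -0.13 -0.47  1.22  0.    1.74]
```

View pics/s1.png

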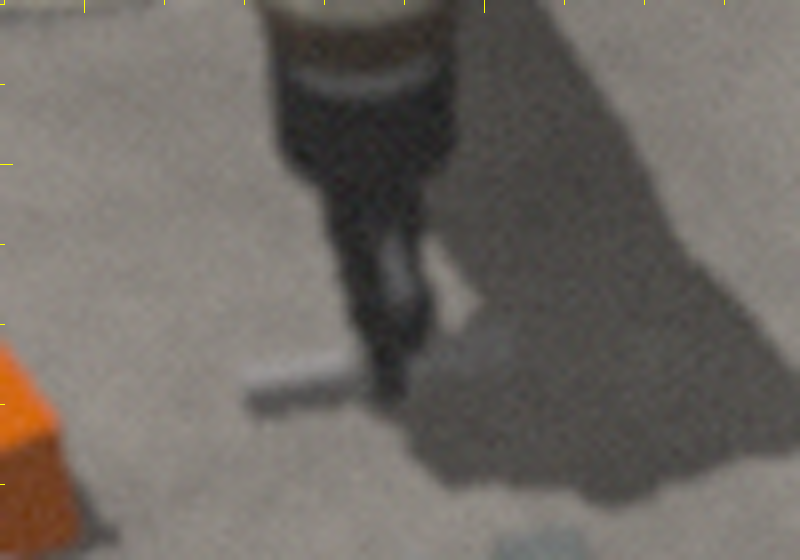

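```bash
python3 plan.py 447.9,32.2,60,-5.5,2,-1 618.6,-54,95,-7.15,8,-1
```

```text
t 3.83 p [447.9  32.2   4.8] yang -5.5 tilt 0.24 F [-0.6  0.1  1.8] w 0.263 q [ 0.07 -0.13 -0.47  1.22  0.    1.74]
{"travel": [[0, 0.01, -2.76], [0.01, 0, -2.76], [-0.87, 2.23, -0.44], [-0.86, 2.23, -0.43], [-0.85, 2.23, -0.44], [-0.85, 2.24, -0.43], [-0.84, 2.24, -0.44], [-0.83, 2.24, -0.43], [-0.82, 2.25, -0.44], [-0.81, 2.25, -0.43]], "rotation": [[0.1, 0, 0], [0.1, -0.1, 0], [0, 0, 0.2], [0, 0, 0.2], [0, 0, 0.2], [0, 0, 0.2], [0, 0, 0.2], [0, 0, 0.2], [0, 0, 0.2], [0, 0, 0.2]], "grip": [-1.0, -1.0, -1.0, -1.0, -1.0, -1.0, -1.0, -1.0, -1.0, -1.0]} 10
```

>>> arm_command(travel=[[0, 0, -2.76], [0, 0, -2.76], [-0.87, 2.23, -0.44], [-0.86, 2.23, -0.44], [-0.85, 2.23, -0.44], [-0.85, 2.24, -0.44], [-0.84, 2.24, -0.44], [-0.83, 2.24, -0.44], [-0.82, 2.25, -0.44], [-0.5, 1.5, -0.3], [0, 0, 0]], rotation=[[0.1, 0, 0], [0.1, -0.1, 0], [0, 0, 0.2], [0, 0, 0.2], [0, 0, 0.2], [0, 0, 0.2], [0, 0, 0.2], [0, 0, 0.2], [0, 0, 0.2], [0, 0, 0.2], [0, 0, 0]], grip=[-1, -1, -1, -1, -1, -1, -1, -1, -1, -1, -1])

```text
t: 5.2
tool_pos: [0.6126, -0.0527, 0.0886]
tool_rot: [-0.004, 0.75, 0.662, -0.005]
force: [0.3, -0.4, -3.0]
width: 0.267
```

```bash
python3 plan.py 618.6,-54,95,-7.15,2,-1; python3 - <<'E'
from h import *
for n,b in (("scene",(170,150,290,240)),("top",(225,150,345,235))):
    p,d=arm.camera(n); crop(n,p,*b,6.6,n[0]+"2.png"); np.savez(f"pics/{n}2.npz",p=p,d=d)
E
```

```text
t 5.2 p [612.6 -52.7  88.6] yang -7.1 tilt 0.7 F [ 0.3 -0.4 -3. ] w 0.267 q [-0.09  0.25  0.08  1.42 -0.    1.61]
{"travel": [[-0.03, 0.3, -0.32], [-0.02, 0.3, -0.32]], "rotation": [[-0.3, 0.1, 0], [-0.4, 0, 0]], "grip": [-1.0, -1.0]} 2
```

View pics/s2.png

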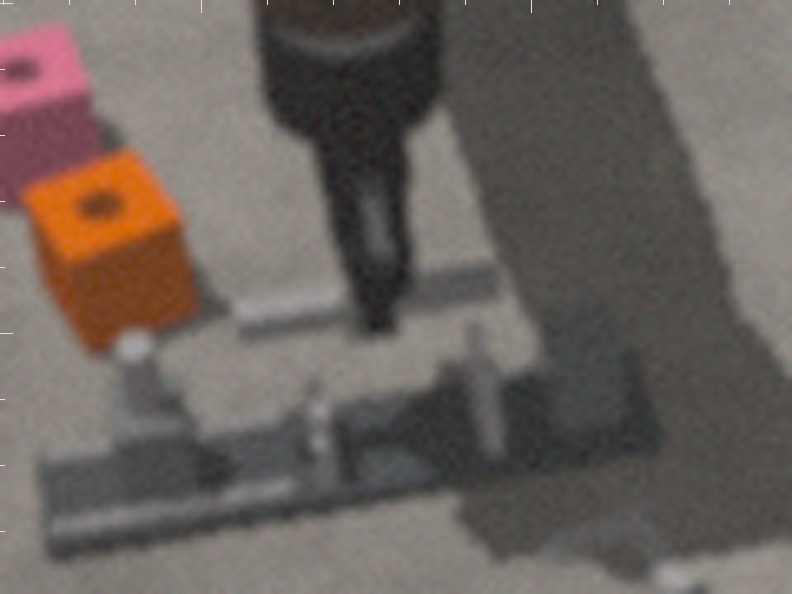

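View pics/t2.png

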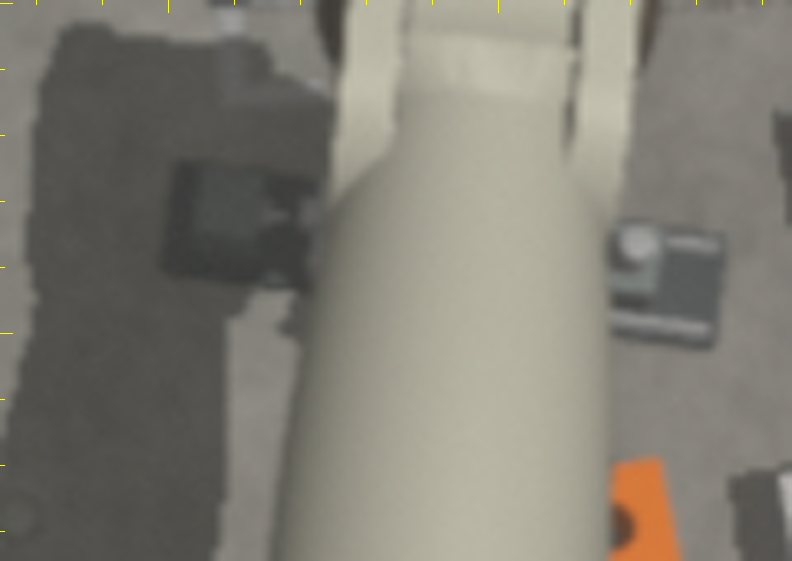

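```bash
python3 - <<'E'
from prof import *
S=np.load("pics/scene2.npz")["p"]; A=np.arange
o=(612.6,-52.7);yaw=np.radians(-7.1)
for ys in ((-55,-20),(-55,-38),(-38,-20),(20,50)):
    print("x",ys,edges(A(-25,30,.5),prof("scene",S,o,yaw,102.8,A(-25,30,.5),A(*ys,2.),0),.8))
    print("x bottom",ys,edges(A(-25,30,.5),prof("scene",S,o,yaw,88.8,A(-25,30,.5),A(*ys,2.),0),.8))
print("y",edges(A(-80,80,.5),prof("scene",S,o,yaw,102.8,A(-2,5,1.),A(-80,80,.5),1),1.))
print("y",edges(A(-80,80,.5),prof("scene",S,o,yaw,95,A(7,8,1.),A(-80,80,.5),1),1.))
S0=np.load("pics/scene0.npz")["p"]
o=(620.5,-39.3);yaw=-.125
print("rest tops z61, x profile at y=34 and -44; y profile")
for y in (34,-44):
    print(edges(A(-25,25,.5),prof("scene",S0,o,yaw,61,A(-25,25,.5),A(y-4,y+4,1.),0),.8))
    for x in (-11,11): print(x,edges(y+A(-20,20,.5),prof("scene",S0,o,yaw,58,A(x-2,x+3,1.),y+A(-20,20,.5),1),.8))
    T=np.load("pics/top0.npz")["p"]
    print("top",edges(A(-25,25,.5),prof("top",T,o,yaw,61,A(-25,25,.5),A(y-3,y+3,1.),0),.8))
    for x in (-11,11): print(x,edges(y+A(-20,20,.5),prof("top",T,o,yaw,58,A(x-2,x+3,1.),y+A(-20,20,.5),1),.8))
for n,I in (("top",T),("scene",S0)):
  print("headstock x",n,edges(A(-40,40,.5),prof(n,I,o,yaw,62,A(-40,40,.5),A(70,90,1.),0),.8))
  print("headstock y",n,edges(A(40,120,.5),prof(n,I,o,yaw,62,A(-10,10,1.),A(40,120,.5),1),.8))
E
```

```text
x (-55, -20) [(-6.0, 1.9), (8.5, -6.1), (21.0, 4.9)]
x bottom (-55, -20) [(-20.5, 1.9), (-5.5, -5.9), (7.0, 4.8)]
x (-55, -38) [(-7.0, 2.1), (8.0, -6.1), (21.5, 4.7)]
x bottom (-55, -38) [(-21.5, 2.1), (-6.0, -6.1), (7.0, 4.6)]
x (-38, -20) [(-12.5, 1.5), (-5.5, 1.8), (8.5, -5.9), (21.0, 5.1)]
x bottom (-38, -20) [(-20.0, 1.8), (-5.5, -5.8), (7.5, 5.1)]
x (20, 50) [(-17.5, 1.1), (-4.5, -3.7), (20.0, 4.8)]
x bottom (20, 50) [(-18.0, -3.2), (5.5, 4.6), (19.0, -1.0)]
y [(-78.0, 1.0), (-71.0, 2.1), (-61.5, 8.6), (-39.0, 1.0), (-8.5, -11.2), (2.5, -1.3), (5.5, 1.2), (9.0, -1.8), (20.5, 6.9), (35.5, -1.1), (56.5, 2.2), (63.5, -4.6)]
y [(-78.0, 1.7), (-74.5, -1.2), (-60.5, -7.2), (-41.0, -1.0), (-28.5, -1.6), (-25.0, 1.5), (-13.5, -1.6), (-4.5, -6.0), (8.5, 6.5), (23.0, -1.1), (31.5, -1.6), (35.0, 1.2), (56.5, 4.6), (65.0, -5.9)]
rest tops z61, x profile at y=34 and -44; y profile
[(-12.0, -0.9), (2.5, -1.8), (6.0, -1.8), (14.5, 3.8), (23.0, -4.1)]
-11 [(33.5, 1.2), (38.5, -0.9)]
11 [(23.0, -2.2), (32.0, 2.5), (35.0, 1.9), (41.5, -2.2), (48.0, 3.8)]
top [(-23.5, 3.9), (-19.5, -2.8), (-12.5, 7.0), (1.0, -6.1), (14.5, 2.1), (21.5, -2.2)]
-11 [(29.5, 11.2), (39.5, -14.2), (46.5, 2.8)]
11 [(29.5, 7.4), (39.0, -9.1), (49.5, 2.2), (51.5, 2.2)]
[(5.0, -3.1), (14.0, 5.0), (23.0, -2.7)]
-11 [(-47.0, 1.2), (-37.5, -1.9)]
11 [(-62.0, -2.4), (-47.5, 1.2), (-28.5, -0.9)]
top [(-24.0, 2.3), (-19.0, -3.9), (-11.5, 6.9), (1.5, -5.3), (6.0, 1.1), (15.5, 1.2), (22.5, -1.3)]
-11 [(-47.0, 9.6), (-37.0, -14.1), (-30.0, 3.2)]
11 [(-57.5, -5.2), (-47.5, 6.7), (-37.5, -8.8), (-27.0, 3.2)]
headstock x top [(-28.5, -2.2), (-19.0, 7.0), (11.5, -1.4), (19.0, 4.0)]
headstock y top [(41.5, -6.3), (50.5, 4.6), (61.5, 1.5), (66.0, 2.0), (98.5, -7.4), (112.5, 8.2)]
headstock x scene [(-19.5, -1.0), (-14.0, -1.6), (23.0, -4.5)]
headstock y scene [(61.5, -3.6), (67.0, 1.5), (100.5, 1.9)]
```

```bash
python3 plan.py 618.7,-53,86,-7.15,2,-1
```

```text
t 5.3 p [611.6 -52.2  88.6] yang -7.1 tilt 0.73 F [-0.4 -0.1 -2.4] w 0.264 q [-0.08  0.24  0.08  1.42 -0.    1.61]
{"travel": [[0, 0.36, 0.13], [0.01, 0.35, 0.13]], "rotation": [[-0.4, 0.1, 0], [-0.3, 0, 0.1]], "grip": [-1.0, -1.0]} 2
```

>>> arm_command(travel=[[0, 0.36, 0.13], [0, 0.33, 0.13], [0, 0, 0]], rotation=[[-0.4, 0.1, 0], [-0.3, 0, 0], [0, 0, 0]], grip=[-1, -1, -1])

```text
t: 5.68
tool_pos: [0.6177, -0.0523, 0.0856]
tool_rot: [-0.0, 0.749, 0.662, -0.0]
force: [-0.9, -0.1, -3.0]
width: 0.265
```

```bash
python3 plan.py 618.3,-53,68,-7.15,2,-1 618.3,-53,50,-7.15,3,-1
```

```text
t 5.67 p [617.7 -52.3  85.6] yang -7.0 tilt 0.01 F [-0.9 -0.1 -3. ] w 0.265 q [-0.08  0.25  0.08  1.4   0.    1.61]
{"travel": [[-0.03, 0.03, 0.88], [-0.03, 0.04, 0.88], [0, 0, 0.6], [0, 0, 0.6], [0, 0, 0.6]], "rotation": [[0, 0, 0.1], [0, 0, 0], [0, 0, 0], [0, 0, 0], [0, 0, 0]], "grip": [-1.0, -1.0, -1.0, -1.0, -1.0]} 5
```

>>> arm_command(travel=[[0, 0.06, 0.88], [0, 0, 0.88], [0, 0, 0.6], [0, 0, 0.6], [0, 0, 0.6], [0, 0, 0]], rotation=[[0, 0, 0.1], [0, 0, 0], [0, 0, 0], [0, 0, 0], [0, 0, 0], [0, 0, 0]], grip=[-1, -1, -1, -1, -1, -1])

```text
t: 6.42
tool_pos: [0.6184, -0.0523, 0.0472]
tool_rot: [0.0, 0.75, 0.662, 0.0]
force: [2.6, -0.5, -4.0]
width: 0.269
```

```bash
python3 plan.py 618.3,-53,38.5,-7.15,3,-1; python3 - <<'E'
from h import *
for n,b in (("scene",(170,170,290,240)),):
    p,d=arm.camera(n); crop(n,p,*b,6.6,n[0]+"3.png"); np.savez(f"pics/{n}3.npz",p=p,d=d)
E
```

```text
t 6.42 p [618.4 -52.3  47.2] yang -7.1 tilt 0.01 F [ 2.6 -0.5 -4. ] w 0.269 q [-0.08  0.26  0.02  1.33  0.    1.61]
{"travel": [[-0.02, 0, 0.29], [-0.02, 0, 0.29], [-0.03, 0, 0.29]], "rotation": [[0, 0, 0], [0, 0, 0], [0, 0, 0]], "grip": [-1.0, -1.0, -1.0]} 3
```

View pics/s3.png

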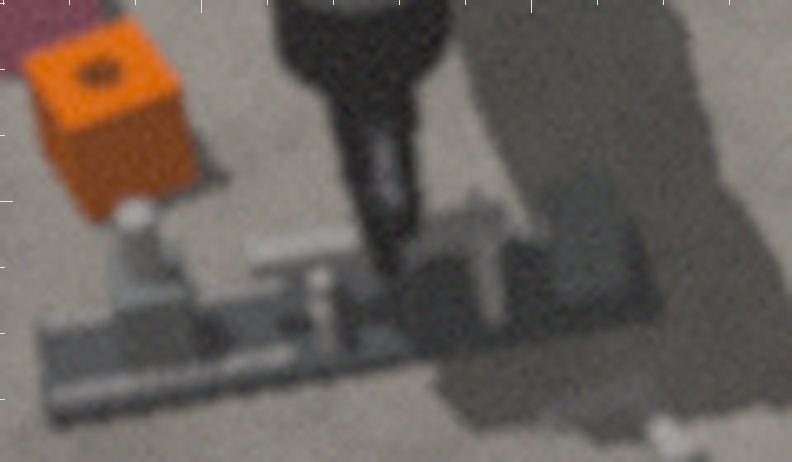

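>>> arm_command(travel=[[0, 0.06, 0.3], [0, 0.03, 0.3], [0, 0, 0.25], [0, 0, 0]], rotation=[[0, 0, 0], [0, 0, 0], [0, 0, 0], [0, 0, 0]], grip=[-1, -1, -1, -1])

```text
t: 6.98
tool_pos: [0.6188, -0.0524, 0.0386]
tool_rot: [-0.0, 0.75, 0.662, -0.0]
force: [0.2, 0.5, -2.9]
width: 0.264
```

```bash
python3 plan.py 618.3,-53,38.5,-7.15,3,-1; python3 - <<'E'
from h import *
for n,b in (("scene",(170,170,290,240)),):
    p,d=arm.camera(n); crop(n,p,*b,6.6,n[0]+"4.png"); np.savez(f"pics/{n}4.npz",p=p,d=d)
E
```

```text
t 6.97 p [618.8 -52.4  38.6] yang -7.1 tilt 0.04 F [ 0.2  0.5 -2.9] w 0.264 q [-0.08  0.27  0.01  1.31  0.    1.61]
{"travel": [[-0.02, -0.01, 0], [-0.02, -0.02, 0.01], [-0.03, -0.01, 0]], "rotation": [[0, 0, 0], [0, 0, 0], [0, 0, 0]], "grip": [-1.0, -1.0, -1.0]} 3
```

View pics/s4.png

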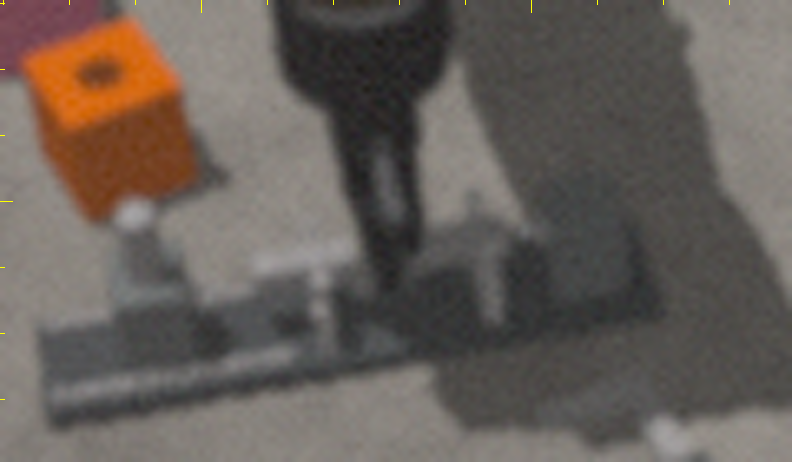

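>>> arm_command(travel=[[0, 0, 0.1], [0, 0, 0], [0, 0, 0], [0, 0, 0], [0, 0, 0], [0, 0, -0.5], [0, 0, -4], [0, 0, -4]], rotation=[[0, 0, 0], [0, 0, 0], [0, 0, 0], [0, 0, 0], [0, 0, 0], [0, 0, 0], [0, 0, 0], [0, 0, 0]], grip=[-1, -1, 0, 0, 0, 0, 0, 0])

```text
t: 8.02
tool_pos: [0.6177, -0.0523, 0.1232]
tool_rot: [-0.002, 0.75, 0.662, -0.001]
force: [1.3, 0.6, -0.1]
width: 0.504
```

```bash
python3 plan.py 606,-158,140,-7.15,4,0; python3 - <<'E'
from h import *
for n,b in (("scene",(170,170,290,240)),):
    p,d=arm.camera(n); crop(n,p,*b,6.6,n[0]+"5.png"); np.savez(f"pics/{n}5.npz",p=p,d=d)
E
```

```text
t 8.03 p [617.7 -52.3 123.2] yang -7.1 tilt 0.24 F [ 1.3  0.6 -0.1] w 0.504 q [-0.08  0.24  0.15  1.48  0.    1.61]
{"travel": [[-2.66, 0.04, -0.42], [-2.66, 0.04, -0.42], [-2.66, 0.03, -0.42], [-2.65, 0.04, -0.41]], "rotation": [[-0.1, 0, 0], [0, 0, 0], [-0.1, 0, 0], [0, 0, 0]], "grip": [0, 0, 0, 0]} 4
```

View pics/s5.png

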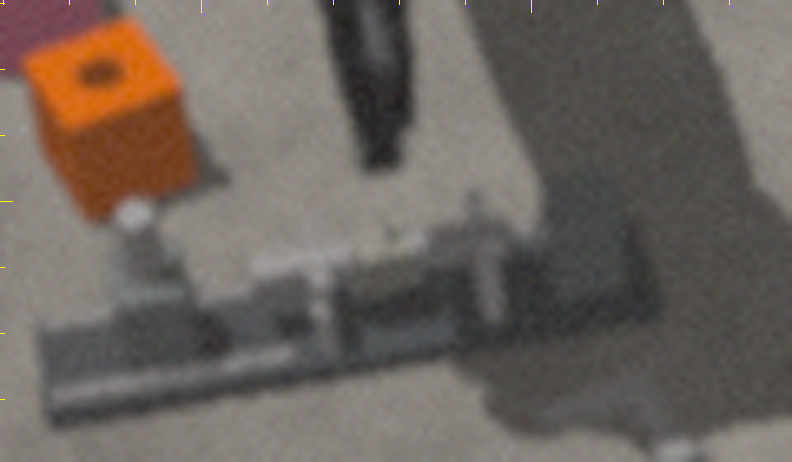

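>>> arm_command(travel=[[-2.66, 0.04, -0.42], [-2.66, 0.04, -0.42], [-2.66, 0.03, -0.42], [-2.4, 0.04, 0], [0, 0, 0]], rotation=[[-0.1, 0, 0], [0, 0, 0], [-0.1, 0, 0], [0, 0, 0], [0, 0, 0]], grip=[0, 0, 0, 0, 0])

```text
t: 8.7
tool_pos: [0.6091, -0.1583, 0.1464]
tool_rot: [0.005, 0.749, 0.662, 0.004]
force: [0.7, -0.7, -0.3]
width: 0.498
```

```bash
python3 plan.py 606,-157.5,100,-7.15,2,0 606,-157.5,68,-7.15,3,0; python3 - <<'E'
from h import *
for n,b in (("scene",(150,150,290,240)),):
    p,d=arm.camera(n); crop(n,p,*b,5.6,n[0]+"6.png"); np.savez(f"pics/{n}6.npz",p=p,d=d)
E
```

```text
t 8.7 p [ 609.1 -158.3  146.4] yang -7.1 tilt 0.71 F [ 0.7 -0.7 -0.3] w 0.498 q [-0.25  0.25  0.2   1.51  0.    1.44]
{"travel": [[0.02, -0.19, 2.32], [0.02, -0.17, 2.31], [0, 0, 1.07], [0, 0, 1.07], [0, 0, 1.06]], "rotation": [[0.4, 0, 0], [0.3, 0, 0.1], [0, 0, 0], [0, 0, 0], [0, 0, 0]], "grip": [0, 0, 0, 0, 0]} 5
```

View pics/s6.png

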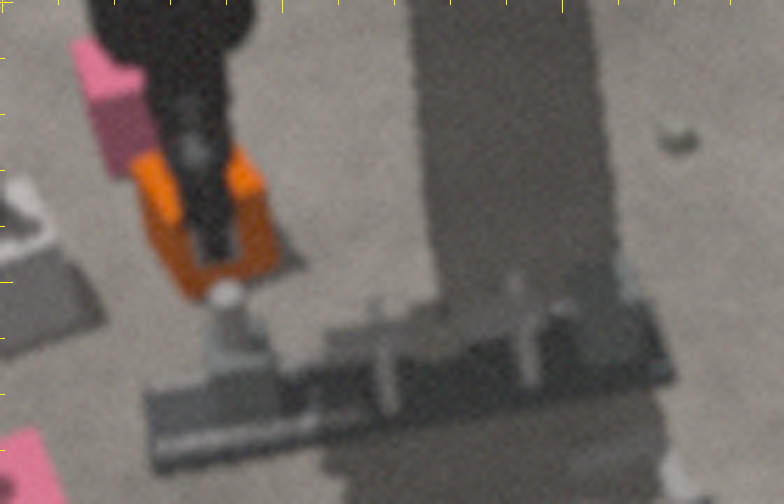

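>>> arm_command(travel=[[0.02, -0.19, 2.3], [0.02, -0.17, 2.3], [0, 0, 1.07], [0, 0, 1.07], [0, 0, 1], [0, 0, 0]], rotation=[[0.4, 0, 0], [0.3, 0, 0], [0, 0, 0], [0, 0, 0], [0, 0, 0], [0, 0, 0]], grip=[0, 0, 0, 0, 0, 0])

```text
t: 9.5
tool_pos: [0.6077, -0.1533, 0.0683]
tool_rot: [0.001, 0.748, 0.664, 0.001]
force: [0.3, 0.6, 0.6]
width: 0.499
```

```bash
python3 plan.py 605.8,-157.5,68,-7.15,1,0
```

```text
t 9.5 p [ 607.7 -153.3   68.3] yang -6.8 tilt 0.18 F [0.3 0.6 0.6] w 0.499 q [-0.25  0.26  0.06  1.37  0.    1.44]
{"travel": [[-0.44, -0.14, 0.03]], "rotation": [[0.2, 0, 0.3]], "grip": [0]} 1
```

>>> arm_command(travel=[[-0.44, -0.14, 0.03], [0, 0, 0], [0, 0, 0], [0, 0, 0], [0, 0, 0], [0, 0, 0]], rotation=[[0.2, 0, 0.3], [0, 0, 0], [0, 0, 0], [0, 0, 0], [0, 0, 0], [0, 0, 0]], grip=[0, 0, -1, -1, -1, -1])

```text
t: 10.25
tool_pos: [0.6071, -0.1583, 0.0698]
tool_rot: [0.001, 0.75, 0.661, 0.001]
force: [2.0, -1.1, -0.6]
width: 0.188
```

```bash
python3 plan.py 605.8,-157.5,68,-7.15,1,0
```

```text
t 10.25 p [ 607.1 -158.3   69.8] yang -7.2 tilt 0.18 F [ 2.  -1.1 -0.6] w 0.188 q [-0.26  0.27  0.07  1.37  0.    1.44]
{"travel": [[0.06, -0.14, 0.18]], "rotation": [[0.2, 0, 0]], "grip": [0]} 1
```

>>> arm_command(travel=[[0.3, 0, 0], [0.4, 0, 0], [0.4, 0, 0], [0.4, 0, 0], [0.4, 0, 0]], rotation=[[0, 0, 0], [0, 0, 0], [0, 0, 0], [0, 0, 0], [0, 0, 0]], grip=[-1, -1, -1, -1, -1])

```text
t: 10.88
tool_pos: [0.6095, -0.139, 0.0698]
tool_rot: [0.002, 0.75, 0.661, 0.001]
force: [1.2, -2.3, -0.3]
width: 0.191
```

```bash
python3 plan.py 609.5,-121,69,-7.15,4,-1;  python3 - <<'E'
from h import *
for n,b in (("scene",(150,150,290,240)),):
    p,d=arm.camera(n); crop(n,p,*b,5.6,n[0]+"7.png"); np.savez(f"pics/{n}7.npz",p=p,d=d)
E
```

```text
t 10.88 p [ 609.5 -139.    69.8] yang -7.2 tilt 0.19 F [ 1.2 -2.3 -0.3] w 0.191 q [-0.22  0.26  0.06  1.37 -0.    1.47]
{"travel": [[0.45, -0.06, 0.02], [0.44, -0.05, 0.02], [0.45, -0.06, 0.02], [0.44, -0.05, 0.02]], "rotation": [[0, 0, 0], [0.1, 0, 0], [0, 0, 0], [0.1, 0.1, -0.1]], "grip": [-1.0, -1.0, -1.0, -1.0]} 4
```

View pics/s7.png

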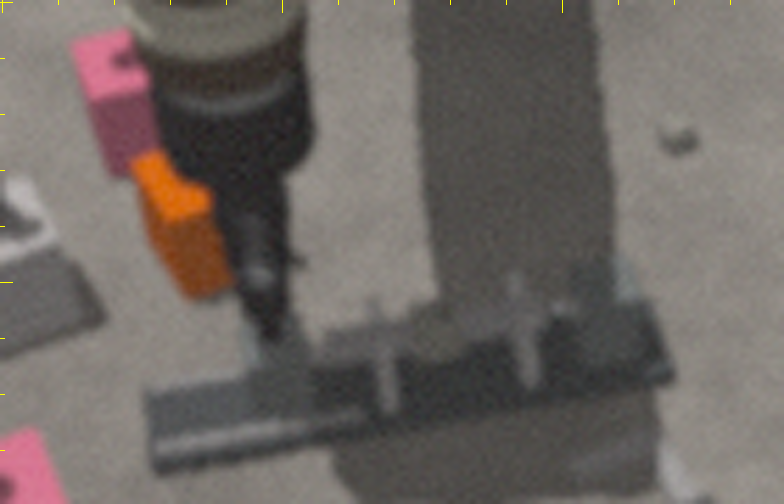

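>>> arm_command(travel=[[0.4, 0, 0], [0.4, 0, 0], [0.3, 0, 0], [0.2, 0, 0]], rotation=[[0, 0, 0], [0, 0, 0], [0, 0, 0], [0, 0, 0]], grip=[-1, -1, -1, -1])

```text
t: 11.42
tool_pos: [0.6112, -0.1251, 0.0698]
tool_rot: [0.002, 0.75, 0.661, 0.0]
force: [1.5, -2.6, -1.8]
width: 0.195
```

>>> arm_command(travel=[[0.2, 0, 0], [0.2, 0, 0]], rotation=[[0, 0, 0], [0, 0, 0]], grip=[-1, -1])

```text
t: 11.68
tool_pos: [0.6117, -0.121, 0.0698]
tool_rot: [0.002, 0.75, 0.661, 0.0]
force: [1.7, -4.3, -1.7]
width: 0.188
```

>>> arm_command(travel=[[0.2, 0, 0], [0.2, 0, 0]], rotation=[[0, 0, 0], [0, 0, 0]], grip=[-1, -1])

```text
t: 11.92
tool_pos: [0.6117, -0.1206, 0.0698]
tool_rot: [0.004, 0.751, 0.66, -0.003]
force: [-0.7, -16.3, -0.7]
width: 0.192
```

>>> arm_command(travel=[[-0.05, 0, 0], [0, 0, 0], [0, 0, 0], [0, 0, 0], [0, 0, -3], [0, 0, -5], [0, 0, -5]], rotation=[[0, 0, 0], [0, 0, 0], [0, 0, 0], [0, 0, 0], [0, 0, 0], [0, 0, 0], [0, 0, 0]], grip=[-1, 0, 0, 0, 0, 0, 0])

```text
t: 12.8
tool_pos: [0.6091, -0.1177, 0.1983]
tool_rot: [-0.001, 0.751, 0.661, -0.004]
force: [1.1, -0.1, 0.1]
width: 0.5
```

```bash
python3 plan.py 471,-266,230,0,6,0;  python3 - <<'E'
from h import *
for n,b in (("scene",(150,150,290,240)),):
    p,d=arm.camera(n); crop(n,p,*b,5.6,n[0]+"8.png"); np.savez(f"pics/{n}8.npz",p=p,d=d)
E
```

```text
t 12.8 p [ 609.1 -117.7  198.3] yang -7.3 tilt 0.49 F [ 1.1 -0.1  0.1] w 0.5 q [-0.19  0.26  0.31  1.63 -0.01  1.51]
{"travel": [[-2.75, -1.97, -0.5], [-2.7, -2.03, -0.5], [-2.66, -2.08, -0.51], [-2.62, -2.14, -0.52], [-2.57, -2.19, -0.52], [-2.52, -2.26, -0.52]], "rotation": [[-0.1, 0, -1.2], [-0.1, 0.1, -1.2], [0, 0.1, -1.2], [-0.1, 0, -1.2], [0, 0.1, -1.3], [-0.1, 0, -1.2]], "grip": [0, 0, 0, 0, 0, 0]} 6
```

View pics/s8.png

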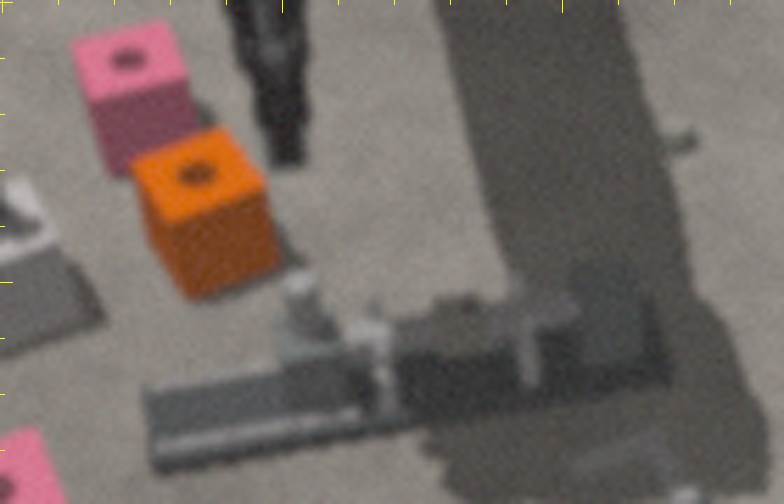

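```bash
python3 plan.py 472.5,-266,170,-7.2,6,0
```

```text
t 12.85 p [ 610.5 -118.   205.9] yang -7.3 tilt 0.37 F [-1.5 -0.2  5.2] w 0.501 q [-0.19  0.25  0.32  1.63 -0.01  1.51]
{"travel": [[-2.74, -1.97, 0.61], [-2.74, -1.97, 0.61], [-2.74, -1.97, 0.6], [-2.74, -1.97, 0.6], [-2.73, -1.97, 0.59], [-2.74, -1.97, 0.6]], "rotation": [[0, 0.1, 0], [0, 0.1, 0], [0, 0, 0], [0, 0.1, 0], [0.1, 0, -0.1], [0, 0.1, 0]], "grip": [0, 0, 0, 0, 0, 0]} 6
```

>>> arm_command(travel=[[-2.74, -1.97, 0.6], [-2.74, -1.97, 0.6], [-2.74, -1.97, 0.6], [-2.74, -1.97, 0.6], [-2.74, -1.97, 0.6], [-2.3, -1.5, 0.4], [0, 0, 0]], rotation=[[0, 0.1, 0], [0, 0.1, 0], [0, 0, 0], [0, 0.1, 0], [0.1, 0, 0], [0, 0.1, 0], [0, 0, 0]], grip=[0, 0, 0, 0, 0, 0, 0])

```text
t: 13.72
tool_pos: [0.4756, -0.2651, 0.1728]
tool_rot: [0.002, 0.75, 0.662, 0.003]
force: [0.3, 0.5, 0.5]
width: 0.497
```

```bash
python3 plan.py 472.5,-266,165,-7.2,2,0;  python3 - <<'E'
from h import *
for n,b in (("scene",(110,140,240,230)),("top",(240,165,370,250))):
    p,d=arm.camera(n); crop(n,p,*b,6,n[0]+"9.png"); np.savez(f"pics/{n}9.npz",p=p,d=d)
E
```

```text
t 13.72 p [ 475.6 -265.1  172.8] yang -7.1 tilt 0.37 F [0.3 0.5 0.5] w 0.497 q [-0.51  0.05  0.03  1.54  0.    1.19]
{"travel": [[-0.06, -0.15, 0.39], [-0.07, -0.15, 0.39]], "rotation": [[0.2, 0, 0], [0.2, -0.1, 0.1]], "grip": [0, 0]} 2
```

View pics/s9.png

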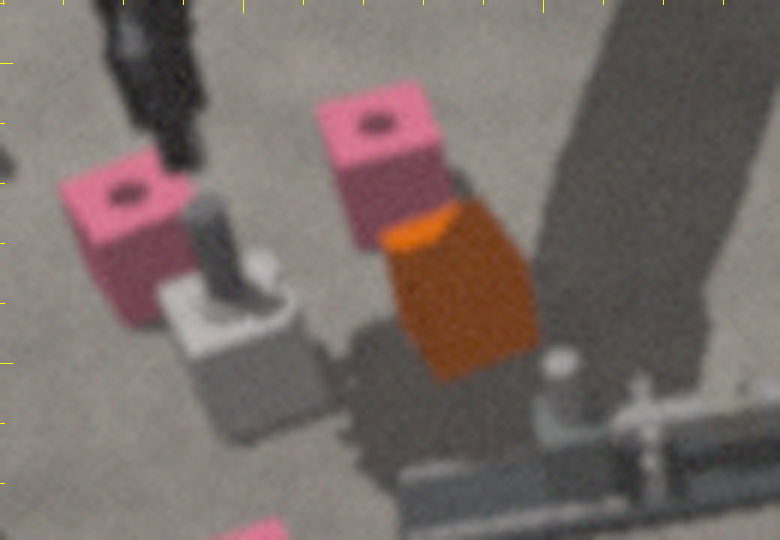

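View pics/t9.png

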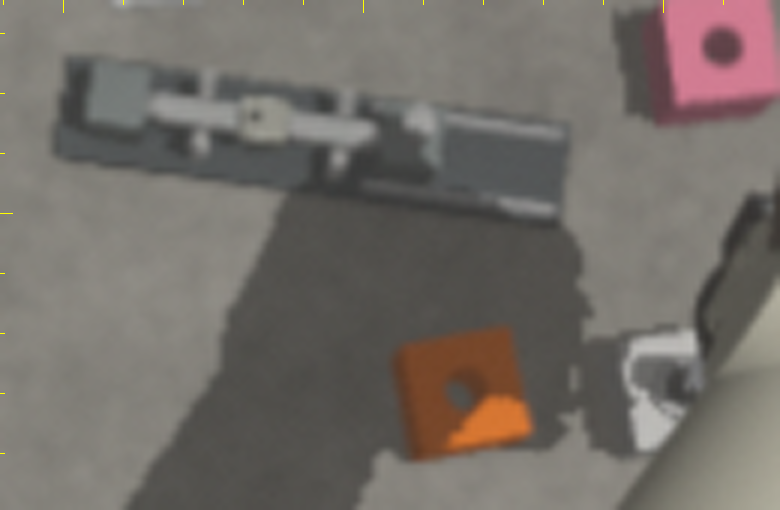

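```bash
python3 - <<'E'
from prof import *
T=np.load("pics/top9.npz")["p"];S=np.load("pics/scene9.npz")["p"]; A=np.arange
o=(621,-38.3);yaw=-.125
for n,I in(("top",T),):
  print("y bar z52",edges(A(-130,110,.5),prof(n,I,o,yaw,52,A(-4,4,1.),A(-130,110,.5),1),1.5))
  print("blk y z57",edges(A(-30,30,.5),prof(n,I,o,yaw,57,A(-11,-6,1.),A(-30,30,.5),1),1.))
  print("blk x z57",edges(A(-30,30,.5),prof(n,I,o,yaw,57,A(-30,30,.5),A(-10,0,1.),0),1.))
  print("bar x z52 tail",edges(A(-30,30,.5),prof(n,I,o,yaw,52,A(-30,30,.5),A(-35,-18,1.),0),1.), "head",edges(A(-30,30,.5),prof(n,I,o,yaw,52,A(-30,30,.5),A(18,28,1.),0),1.))
# dot centroid dark on block
g=cv2.cvtColor(T,cv2.COLOR_RGB2GRAY).astype(float)[180:189,278:288]
print(g.astype(int))
w=np.clip(140-g,0,None);w[np.abs(np.arange(9)[:,None]-4)+np.abs(np.arange(10)[None]-4)>4]=0
v,u=np.mgrid[180:189,278:288];uv=[(u*w).sum()/w.sum(),(v*w).sum()/w.sum()];print(uv,onz("top",uv,.057)*1000)
E
```

```text
y bar z52 [(-100.0, 5.1), (-90.5, -4.4), (-88.0, -3.9), (-77.0, -2.0), (-61.5, 8.2), (0.5, -4.9), (6.5, 4.9), (16.5, 3.7), (60.5, -3.8), (97.5, -7.3), (108.0, 4.4)]
blk y z57 [(-18.0, -1.7), (-14.5, 2.6), (-11.5, 2.9), (2.0, -1.8), (9.0, -4.1), (15.5, 3.7), (28.0, 1.6)]
blk x z57 [(-23.5, -1.2), (-14.0, 10.4), (10.0, -9.4), (17.5, 5.6)]
bar x z52 tail [(-10.0, 10.5), (4.5, -11.8), (18.5, 6.6)] head [(-19.5, -3.2), (-10.5, 10.1), (4.0, -9.8), (18.0, 5.0)]
[[ 86  86  92  93  92  92  93  94  90  90]
 [ 98  97 118 134 129 133 138 132 119 107]
 [134 128 136 147 141 144 148 146 139 131]
 [148 134 128 133 119 131 145 146 146 142]
 [149 130 121 121  97 121 143 147 146 144]
 [147 130 125 135 129 137 146 147 146 142]
 [115 116 126 143 145 148 147 149 147 142]
 [ 77  91 113 131 143 151 149 148 147 134]
 [ 65  73  88  98 109 113 112 112 114 103]]
[np.float64(281.3687315634218), np.float64(183.69321533923303)] [[619.6 -31.2  57. ]]
```

```bash
python3 plan.py 472.3,-265.5,140,-7.2,2,0 472.3,-265.5,88,-7.2,4,0
```

```text
t 13.82 p [ 476.7 -264.1  173.1] yang -7.1 tilt 0.4 F [ 0.5  0.3 -0.3] w 0.5 q [-0.51  0.05  0.03  1.54  0.    1.19]
{"travel": [[-0.1, -0.22, 1.66], [-0.1, -0.22, 1.65], [0, 0, 1.3], [0, 0, 1.3], [0, 0, 1.3], [0, 0, 1.3]], "rotation": [[0.2, 0, 0.1], [0.2, -0.1, 0], [0, 0, 0], [0, 0, 0], [0, 0, 0], [0, 0, 0]], "grip": [0, 0, 0, 0, 0, 0]} 6
```

>>> arm_command(travel=[[-0.1, -0.22, 1.6], [-0.1, -0.22, 1], [0, 0, 0]], rotation=[[0.2, 0, 0.1], [0.2, -0.1, 0], [0, 0, 0]], grip=[0, 0, 0])

```text
t: 14.2
tool_pos: [0.473, -0.2639, 0.1446]
tool_rot: [-0.001, 0.749, 0.663, -0.0]
force: [0.3, -0.2, -0.1]
width: 0.5
```

```bash
python3 plan.py 472.3,-265.5,88,-7.2,4,0;  python3 - <<'E'
from h import *
for n,b in (("scene",(110,130,200,210)),):
    p,d=arm.camera(n); crop(n,p,*b,7.4,n[0]+"10.png"); np.savez(f"pics/{n}10.npz",p=p,d=d)
E
```

```text
t 14.2 p [ 473.  -263.9  144.6] yang -7.0 tilt 0.07 F [ 0.3 -0.2 -0.1] w 0.5 q [-0.51  0.05 -0.03  1.49 -0.    1.18]
{"travel": [[-0.04, -0.01, 1.41], [-0.04, -0.01, 1.42], [-0.05, -0.01, 1.41], [-0.04, -0.02, 1.42]], "rotation": [[0, 0, 0], [0, 0, 0.1], [0, 0, 0], [-0.1, 0, 0.1]], "grip": [0, 0, 0, 0]} 4
```

View pics/s10.png

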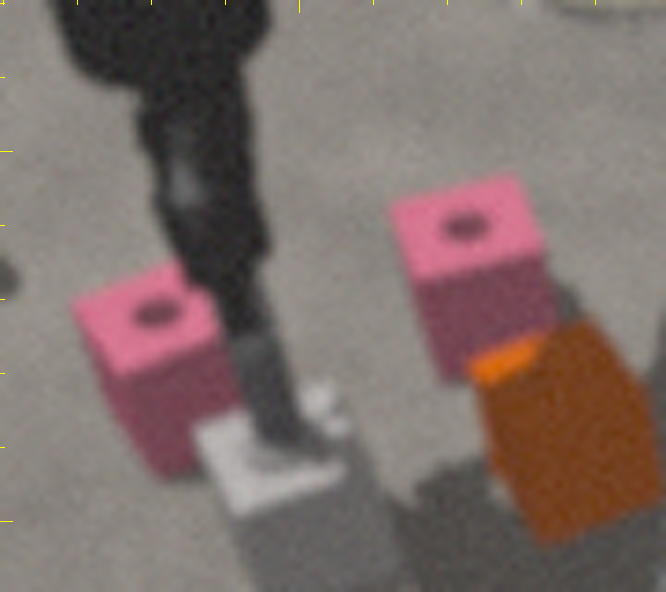

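Aligned: the fingers are just above the gauge barrel, which stands in the aluminium stand (crop (265,380)); orange and pink blocks are the look-alikes. Descending and gripping.

>>> arm_command(travel=[[-0.04, 0, 1.4], [-0.04, 0, 1.4], [-0.05, 0, 1.4], [0, 0, 1.3], [0, 0, 0]], rotation=[[0, 0, 0], [0, 0, 0.1], [0, 0, 0], [0, 0, 0.1], [0, 0, 0]], grip=[0, 0, 0, 0, 0])

```text
t: 14.88
tool_pos: [0.4729, -0.265, 0.0855]
tool_rot: [-0.001, 0.75, 0.661, -0.0]
force: [-0.7, -0.4, 0.9]
width: 0.498
```

```bash
python3 plan.py 472.3,-265.5,88,-7.2,1,0
```

```text
t 14.88 p [ 472.9 -265.    85.5] yang -7.2 tilt 0.09 F [-0.7 -0.4  0.9] w 0.498 q [-0.51  0.06 -0.13  1.38 -0.    1.19]
{"travel": [[-0.06, -0.05, -0.25]], "rotation": [[-0.1, 0, 0]], "grip": [0]} 1
```

>>> arm_command(travel=[[0, 0, 0], [0, 0, 0], [0, 0, 0], [0, 0, 0], [0, 0, 0]], rotation=[[0, 0, 0], [0, 0, 0], [0, 0, 0], [0, 0, 0], [0, 0, 0]], grip=[-1, -1, -1, -1, -1])

```text
t: 15.5
tool_pos: [0.4734, -0.2653, 0.0867]
tool_rot: [0.0, 0.75, 0.661, -0.0]
force: [0.4, 0.1, -1.0]
width: 0.241
```

```bash
python3 plan.py 472.9,-265,185,-7.2,5,-1
```

```text
t 15.5 p [ 473.4 -265.3   86.7] yang -7.2 tilt 0.01 F [ 0.4  0.1 -1. ] w 0.241 q [-0.51  0.06 -0.13  1.38 -0.    1.19]
{"travel": [[0.01, -0.01, -1.97], [0, -0.01, -1.97], [0.01, -0.01, -1.96], [0, -0.01, -1.97], [0.01, -0.01, -1.96]], "rotation": [[0, 0, 0], [0, 0, 0], [0, 0, 0], [0, 0, 0], [0, 0, 0]], "grip": [-1.0, -1.0, -1.0, -1.0, -1.0]} 5
```

>>> arm_command(travel=[[0, 0, -1.5], [0, 0, -2.5], [0, 0, -2.5], [0, 0, -2.5], [0, 0, -2], [0, 0, 0]], rotation=[[0, 0, 0], [0, 0, 0], [0, 0, 0], [0, 0, 0], [0, 0, 0], [0, 0, 0]], grip=[-1, -1, -1, -1, -1, -1])

```text
t: 16.25
tool_pos: [0.4735, -0.2654, 0.2055]
tool_rot: [0.002, 0.75, 0.661, 0.001]
force: [-0.3, -0.0, -1.6]
width: 0.243
```

```bash
python3 plan.py 621.5,-32,195,-7.2,12,-1;  python3 - <<'E'
from h import *
for n,b in (("scene",(110,130,200,210)),):
    p,d=arm.camera(n); crop(n,p,*b,7.4,n[0]+"11.png"); np.savez(f"pics/{n}11.npz",p=p,d=d)
E
```

```text
t 16.25 p [ 473.5 -265.4  205.5] yang -7.2 tilt 0.21 F [-0.3 -0.  -1.6] w 0.243 q [-0.51  0.06  0.09  1.6  -0.    1.19]
{"travel": [[2.08, 0.98, 0.09], [2.08, 0.98, 0.09], [2.09, 0.98, 0.09], [2.08, 0.98, 0.09], [2.09, 0.98, 0.09], [2.08, 0.98, 0.09], [2.09, 0.98, 0.08], [2.08, 0.98, 0.09], [2.09, 0.98, 0.08], [2.08, 0.98, 0.09], [2.09, 0.97, 0.08], [2.08, 0.98, 0.09]], "rotation": [[0, 0, 0], [0, 0, 0], [0, 0, 0], [0, 0, 0], [0, 0, 0], [0, 0, 0], [0, 0, 0], [0, 0, 0], [0, 0, 0], [0.1, 0, 0], [0, 0, 0], [0.1, 0.1, 0]], "grip": [-1.0, -1.0, -1.0, -1.0, -1.0, -1.0, -1.0, -1.0, -1.0, -1.0, -1.0, -1.0]} 12
```

View pics/s11.png

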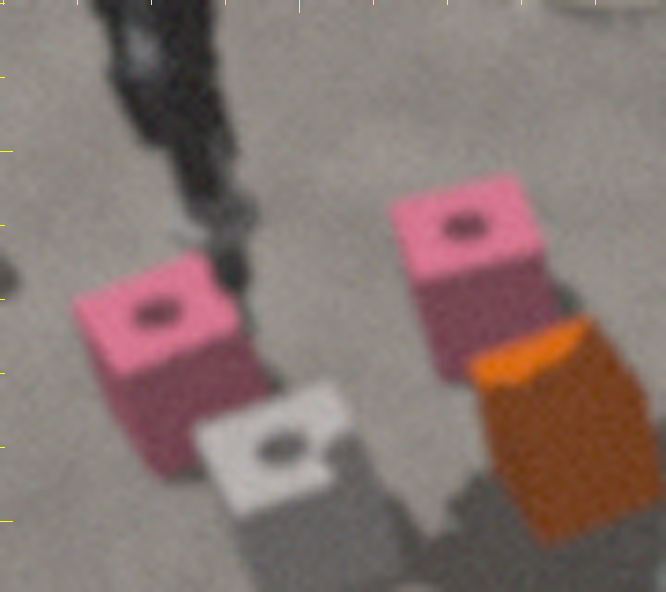

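>>> arm_command(travel=[[1.5, 0.7, 0], [2.1, 1, 0.1], [2.1, 1, 0.1], [2.1, 1, 0.1], [2.1, 1, 0.1], [2.1, 1, 0.1], [2.1, 1, 0.1], [2.1, 1, 0.1], [2.1, 1, 0.1], [2.1, 1, 0.1], [2, 0.9, 0.1], [1.5, 0.5, 0], [0, 0, 0], [0, 0, 0]], rotation=[[0, 0, 0], [0, 0, 0], [0, 0, 0], [0, 0, 0], [0, 0, 0], [0, 0, 0], [0, 0, 0], [0, 0, 0], [0, 0, 0], [0.1, 0, 0], [0, 0, 0], [0.1, 0.1, 0], [0, 0, 0], [0, 0, 0]], grip=[-1, -1, -1, -1, -1, -1, -1, -1, -1, -1, -1, -1, -1, -1])

```text
t: 18.05
tool_pos: [0.6161, -0.0242, 0.1813]
tool_rot: [-0.008, 0.749, 0.662, -0.005]
force: [-0.4, -0.9, -1.3]
width: 0.242
```

```bash
python3 plan.py 621.5,-32,155,-7.2,4,-1
```

```text
t 18.05 p [616.1 -24.2 181.3] yang -7.0 tilt 1.1 F [-0.4 -0.9 -1.3] w 0.242 q [-0.04  0.26  0.27  1.6   0.01  1.65]
{"travel": [[-0.18, 0.17, 0.65], [-0.18, 0.17, 0.66], [-0.18, 0.16, 0.65], [-0.18, 0.17, 0.66]], "rotation": [[-0.3, -0.1, 0], [-0.3, 0, 0.1], [-0.2, -0.1, 0], [-0.3, 0, 0.1]], "grip": [-1.0, -1.0, -1.0, -1.0]} 4
```

>>> arm_command(travel=[[-0.18, 0.17, 0.65], [-0.18, 0.17, 0.65], [-0.18, 0.16, 0.65], [-0.18, 0.17, 0.6], [0, 0, 0]], rotation=[[-0.3, -0.1, 0], [-0.3, 0, 0.1], [-0.2, -0.1, 0], [-0.3, 0, 0.1], [0, 0, 0]], grip=[-1, -1, -1, -1, -1])

```text
t: 18.68
tool_pos: [0.6211, -0.0347, 0.1538]
tool_rot: [0.001, 0.751, 0.66, 0.001]
force: [0.1, -0.1, -1.0]
width: 0.239
```

```bash
python3 plan.py 621.5,-32,145,-7.2,2,-1;  python3 - <<'E'
from h import *
for n,b in (("scene",(200,150,270,220)),):
    p,d=arm.camera(n); crop(n,p,*b,8.5,n[0]+"12.png"); np.savez(f"pics/{n}12.npz",p=p,d=d)
X=np.array([[621.5,-32,57],[621.5,-32,70]])/1000; print(proj("scene",X),(proj("scene",X)-[200,150]+.5)*8.5)
E
```

```text
t 18.68 p [621.1 -34.7 153.8] yang -7.4 tilt 0.09 F [ 0.1 -0.1 -1. ] w 0.239 q [-0.06  0.24  0.2   1.53 -0.    1.64]
{"travel": [[0.13, 0, 0.44], [0.14, 0, 0.44]], "rotation": [[0, 0, -0.1], [0.1, 0, -0.1]], "grip": [-1.0, -1.0]} 2
[[233.78496971 204.34526268]
 [233.57961188 201.34759326]] [[291.4222425  466.18473278]
 [289.67670096 440.70454267]]
```

View pics/s12.png

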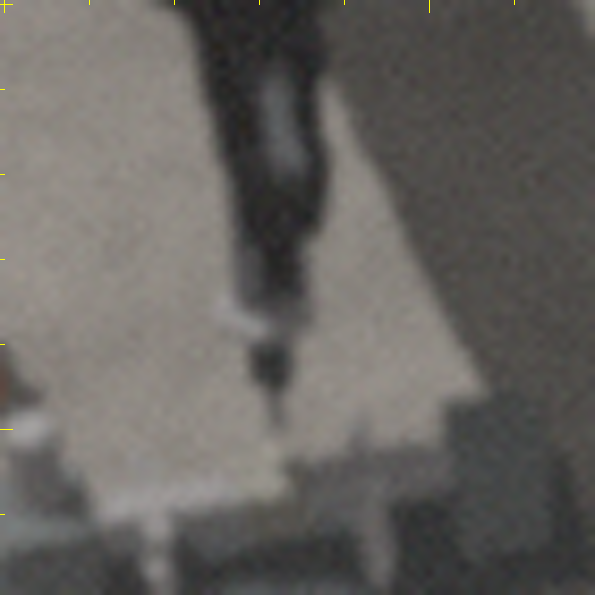

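```bash
python3 - <<'E'
from h import *
np.set_printoptions(precision=1,suppress=True)
print(proj("scene",np.array([[621.1,-34.7,76.1]])/1000))
S=np.load("pics/scene9.npz")["p"]; crop("scene",S,222,195,246,213,30,"x1.png")
S=np.load("pics/scene12.npz")["p"]; crop("scene",S,222,192,246,210,30,"x2.png")
a=cv2.imread("pics/x1.png");b=cv2.imread("pics/x2.png")
cv2.imwrite("pics/x.png",cv2.resize(np.vstack([a,b]),None,fx=.55,fy=.55))
E
```

```text
[[232.6 200.1]]
```

View pics/x.png

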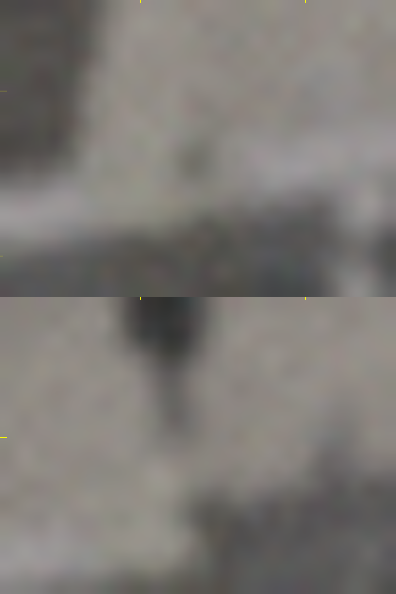

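>>> arm_command(travel=[[0.13, 0, 0.44], [0.14, 0, 0.44], [0, 0, 0.3], [0, 0, 0]], rotation=[[0, 0, -0.1], [0, 0, -0.1], [0, 0, 0], [0, 0, 0]], grip=[-1, -1, -1, -1])

```text
t: 19.23
tool_pos: [0.6218, -0.0314, 0.1419]
tool_rot: [0.001, 0.75, 0.662, 0.001]
force: [-0.0, 0.3, -1.4]
width: 0.242
```

```bash
python3 plan.py 621.5,-32,136,-7.2,3,-1
```

```text
t 19.23 p [621.8 -31.4 141.9] yang -7.2 tilt 0.14 F [-0.   0.3 -1.4] w 0.242 q [-0.05  0.24  0.18  1.51  0.    1.65]
{"travel": [[-0.02, -0.01, 0.2], [-0.02, -0.01, 0.19], [-0.02, 0, 0.2]], "rotation": [[0, 0, 0], [0.1, 0, 0], [0, 0, 0]], "grip": [-1.0, -1.0, -1.0]} 3
```

>>> arm_command(travel=[[-0.02, -0.01, 0.2], [-0.02, -0.01, 0.2], [0, 0, 0.2], [0, 0, 0.1], [0, 0, 0]], rotation=[[0, 0, 0], [0.1, 0, 0], [0, 0, 0], [0, 0, 0], [0, 0, 0]], grip=[-1, -1, -1, -1, -1])

```text
t: 19.85
tool_pos: [0.6216, -0.0319, 0.1346]
tool_rot: [0.0, 0.75, 0.662, 0.0]
force: [0.0, 0.0, -1.6]
width: 0.242
```

>>> arm_command(travel=[[0, 0, 0.2], [0, 0, 0.2], [0, 0, 0]], rotation=[[0, 0, 0], [0, 0, 0], [0, 0, 0]], grip=[-1, -1, -1])

```text
t: 20.23
tool_pos: [0.6218, -0.0319, 0.1306]
tool_rot: [0.0, 0.75, 0.661, 0.001]
force: [0.2, -0.1, -0.2]
width: 0.245
```

```bash
python3 plan.py 621.5,-32,128.7,-7.2,1,-1;  python3 - <<'E'
from h import *
for n,b in (("scene",(200,150,270,220)),):
    p,d=arm.camera(n); crop(n,p,*b,8.5,n[0]+"13.png"); np.savez(f"pics/{n}13.npz",p=p,d=d)
E
```

```text
t 20.23 p [621.8 -31.9 130.6] yang -7.2 tilt 0.07 F [ 0.2 -0.1 -0.2] w 0.245 q [-0.05  0.25  0.16  1.49  0.    1.64]
{"travel": [[-0.02, -0.02, 0.19]], "rotation": [[0.1, 0, 0]], "grip": [-1.0]} 1
```

View pics/s13.png

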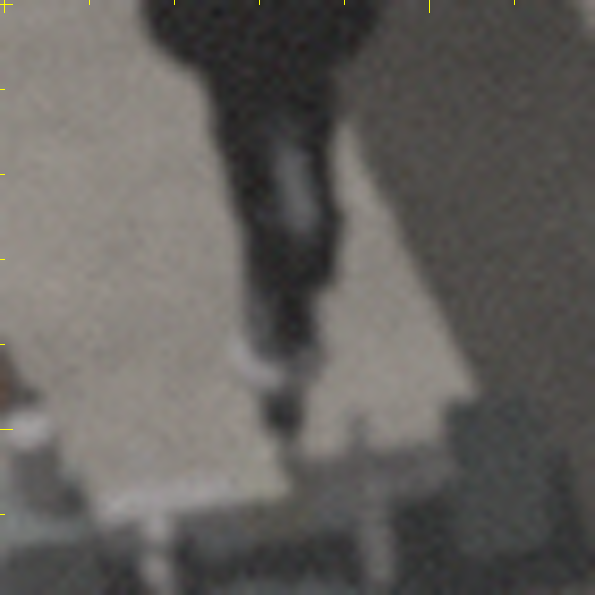

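>>> arm_command(travel=[[-0.02, -0.02, 0.17], [0, 0, 0], [0, 0, 0], [0, 0, 0]], rotation=[[0, 0, 0], [0, 0, 0], [0, 0, 0], [0, 0, 0]], grip=[-1, -1, -1, -1])

```text
t: 20.78
tool_pos: [0.6217, -0.032, 0.1293]
tool_rot: [0.001, 0.75, 0.662, 0.001]
force: [0.0, 0.2, 0.1]
width: 0.242
```

```bash
python3 plan.py 621.5,-32,128.7,-7.2,1,-1;  python3 - <<'E'
from h import *
import plan
for n,b in (("scene",(222,188,246,206)),("top",(200,130,330,215))):
    p,d=arm.camera(n); crop(n,p,*b,30 if n=="scene" else 6,n[0]+"14.png"); np.savez(f"pics/{n}14.npz",p=p,d=d); plan.state()
E
```

```text
t 20.77 p [621.7 -32.  129.3] yang -7.2 tilt 0.12 F [0.  0.2 0.1] w 0.242 q [-0.05  0.24  0.16  1.48  0.    1.64]
{"travel": [[-0.01, -0.02, 0.06]], "rotation": [[0.1, 0, 0]], "grip": [-1.0]} 1
t 20.82 p [621.7 -32.  129.3] yang -7.2 tilt 0.12 F [ 0.   1.3 -0.3] w 0.245 q [-0.05  0.24  0.16  1.48  0.    1.64]
t 20.88 p [621.7 -32.  129.3] yang -7.2 tilt 0.12 F [-0.5  0.5  0.7] w 0.239 q [-0.05  0.24  0.16  1.48  0.    1.64]
```

View pics/s14.png

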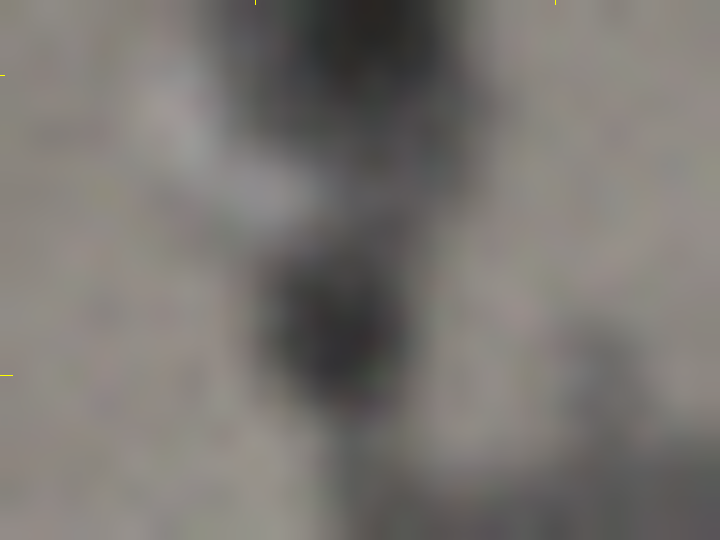

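```bash
python3 - <<'E'
from rig import arm
import plan
plan.state(); print(arm.sign_off()); plan.state()
E
```

```text
t 20.88 p [621.7 -32.  129.3] yang -7.2 tilt 0.12 F [-0.5  0.5  0.7] w 0.239 q [-0.05  0.24  0.16  1.48  0.    1.64]
the job is handed in; nothing more can be done
None
the job is handed in; nothing more can be done
```

The mandrel is laid into the rests dot up, and the tailstock is pushed home and released. The gripper is holding the gauge on the dot, and I handed the job in at about 20.9 s. `sign_off` gives no verdict.

- **Mandrel and tailstock:** I slid the tailstock about 38 mm, to roughly 0.0456 m by the arm's travel, until it stopped hard at about 16 N. A later top picture showed the bar lying from shoulder to shoulder. Measured along the bench centres, it spans −61.5 to +60.5 mm, against ±60 mm.
- **Gauge on the dot:** The tool was 0.12° off vertical. By the tool height the plunger is in about 5.4 mm, and the upward force rose by about 1.5 N. Force readings scatter by about ±0.5 N.
- **Tip position:** The tip is about 1 mm from the dot in the scene view, and no more than about 1.5 mm.
- **Checks that disagreed or could not be made:**
  - The two cameras differed by 2 to 3 mm in x. I settled this by comparing them with positions the arm measured while gripping.
  - In the last picture the dot is hidden under the tip, and the arm blocks the top view. The final position therefore rests on the dot's earlier pixels and the tool pose, not on seeing both together.

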